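Lid the touch-up tins and shelve them in rows

TASK

Clear the touch-up tins off the bench before sanding starts, so that no dust gets into them. First, while the two open tins still stand on the bench, set each one's own loose lid on its mouth, centred, seated and level; then stand every tin upright on the low shelf in two neat straight rows, the large tins down the middle of the back lane and the small tins down the middle of the front lane, each row side by side with neighbours no more than about two fingers (3 cm) apart. Both lids must still be seated at the end, and the sander, sanding block, tape roll and putty knife are to stay where they are.

Things in the scene. Friction and masses are not known exactly. Their poses are not given: they have to be found in the camera images.
- back_lane (a point): Low grey steel bench shelf, fixed; board 70 mm above the bench, 200 deep, 310 long. A middle lip splits it into a back lane (far from the robot) and a front lane, each 88 mm wide and 294 long inside. Lips 8 mm thick, 10 mm high (back and ends 18). Point: middle of the back lane, on the board; x points across from front to back, y along the lane.
- front_lane (a point): Middle of the same shelf's front lane, on the board, 96 mm in front of back_lane; same axes.
- large_open_mid (a point): Open large tin: bare tinplate touch-up tin with a plain paper label, body 64 mm across and 72 mm high to its flat shoulder, then a raised neck 54 mm across to the rim at 80 mm; hollow, mouth 47 mm across, about 0.12 kg. Point: on its axis half-way up, 40 mm above its foot, 40 mm below its rim; z axis up along the tin. All tins are round, so their yaw means nothing.
- large_b_mid (a point): Large tin: bare tinplate touch-up tin with a plain paper label, body 64 mm across and 72 mm high to its flat shoulder, then a raised neck 54 mm across to the rim at 80 mm; closed, with its lid firmly fixed (top at 86 mm). Point: on its axis half-way up, 40 mm above its foot; z axis up along the tin. May be absent (None).
- large_c_mid (a point): Large tin: bare tinplate touch-up tin with a plain paper label, body 64 mm across and 72 mm high to its flat shoulder, then a raised neck 54 mm across to the rim at 80 mm; closed, with its lid firmly fixed (top at 86 mm). Point: on its axis half-way up, 40 mm above its foot; z axis up along the tin. May be absent (None).
- small_open_mid (a point): Open. Small tin: the large tin's pattern, body 54 mm across and 54 mm high to its flat shoulder, then a raised neck 44 mm across to the rim at 62 mm; hollow, mouth 37 mm across, about 0.08 kg. Point: on its axis half-way up, 31 mm above its foot, 31 mm below its rim; z axis up along the tin.
- small_b_mid (a point): Small tin: the large tin's pattern, body 54 mm across and 54 mm high to its flat shoulder, then a raised neck 44 mm across to the rim at 62 mm; closed, with its lid firmly fixed (top at 68 mm). Point: on its axis half-way up, 31 mm above its foot; z axis up along the tin. May be absent (None).
- small_c_mid (a point): Small tin: the large tin's pattern, body 54 mm across and 54 mm high to its flat shoulder, then a raised neck 44 mm across to the rim at 62 mm; closed, with its lid firmly fixed (top at 68 mm). Point: on its axis half-way up, 31 mm above its foot; z axis up along the tin. May be absent (None).
- large_lid_mid (a point): Loose lid of the large open tin, right way up: tin disc 60 mm across, 6 thick, dished on top; under it a tapered plug 6 mm deep (41 to 35 mm across) that drops into the mouth; 12 mm high in all, 30 g. Point: on its axis at the disc's underside, half-way up; seated, it lies at the rim's centre. The seated disc overhangs the neck by 3 mm, 8 mm above the shoulder, and is narrower than the body.
- small_lid_mid (a point): Loose lid of the small open tin, same pattern: disc 50 mm across and 6 mm thick, plug 6 mm deep (31 mm across at the disc, 25 mm at its foot), 12 mm high in all, 22 g. Point: as for the large lid.
- sanding_block: Bystander: cork sanding block 64 x 120 x 30 mm lying on the bench; origin centre of its underside.
- sander: Bystander: palm-sized round air sander, pad 124 mm across, about 95 mm high; origin centre of its underside.
- tape_roll: Bystander: roll of masking tape lying flat, 100 mm across, 36 mm high; origin centre of its underside.
- putty_knife: Bystander: putty knife 200 mm long lying on the bench; origin near its middle.

How it is judged (in metres and radians):
On the way:
1. both loose lids are seated and level on their open tins while those tins still stand on the bench (horizontal distance between large_lid_mid and large_open_mid below 0.006 m and z of large_lid_mid in the frame of large_open_mid between 0.037 and 0.0425 m and angle between each of large_lid_mid, small_lid_mid's own z axis and vertical below 0.06 rad and horizontal distance between small_lid_mid and small_open_mid below 0.006 m and z of small_lid_mid in the frame of small_open_mid between 0.028 and 0.0335 m and height (world z) of large_open_mid below 0.05 m and height (world z) of small_open_mid below 0.041 m), for 0.3 s.
At the end, for the whole second after the job is handed in: Every tin stands upright (3 deg) on the board, large in the back lane, small in the front lane, within 12 mm of its lane's centre line, with a neighbour of its size (if any) at most 35 mm off; both lids centred within 6 mm, down on the rim, level within 3 deg (horizontal distance between large_lid_mid and large_open_mid below 0.006 m and z of large_lid_mid in the frame of large_open_mid between 0.037 and 0.0425 m and angle between each of large_lid_mid, small_lid_mid, large_open_mid, large_b_mid, large_c_mid, small_open_mid, small_b_mid, small_c_mid's own z axis and vertical below 0.06 rad and horizontal distance between small_lid_mid and small_open_mid below 0.006 m and z of small_lid_mid in the frame of small_open_mid between 0.028 and 0.0335 m and x of large_open_mid in the frame of back_lane between -0.012 and 0.012 m and y of large_open_mid in the frame of back_lane between -0.122 and 0.122 m and z of large_open_mid in the frame of back_lane between 0.036 and 0.044 m and (horizontal distance between large_open_mid and large_b_mid below 0.099 m or horizontal distance between large_open_mid and large_c_mid below 0.099 m) and x of large_b_mid in the frame of back_lane between -0.012 and 0.012 m and y of large_b_mid in the frame of back_lane between -0.122 and 0.122 m and z of large_b_mid in the frame of back_lane between 0.036 and 0.044 m and (horizontal distance between large_b_mid and large_open_mid below 0.099 m or horizontal distance between large_b_mid and large_c_mid below 0.099 m) and x of large_c_mid in the frame of back_lane between -0.012 and 0.012 m and y of large_c_mid in the frame of back_lane between -0.122 and 0.122 m and z of large_c_mid in the frame of back_lane between 0.036 and 0.044 m and (horizontal distance between large_c_mid and large_open_mid below 0.099 m or horizontal distance between large_c_mid and large_b_mid below 0.099 m) and x of small_open_mid in the frame of front_lane between -0.012 and 0.012 m and y of small_open_mid in the frame of front_lane between -0.122 and 0.122 m and z of small_open_mid in the frame of front_lane between 0.027 and 0.035 m and (horizontal distance between small_open_mid and small_b_mid below 0.089 m or horizontal distance between small_open_mid and small_c_mid below 0.089 m) and x of small_b_mid in the frame of front_lane between -0.012 and 0.012 m and y of small_b_mid in the frame of front_lane between -0.122 and 0.122 m and z of small_b_mid in the frame of front_lane between 0.027 and 0.035 m and (horizontal distance between small_b_mid and small_open_mid below 0.089 m or horizontal distance between small_b_mid and small_c_mid below 0.089 m) and x of small_c_mid in the frame of front_lane between -0.012 and 0.012 m and y of small_c_mid in the frame of front_lane between -0.122 and 0.122 m and z of small_c_mid in the frame of front_lane between 0.027 and 0.035 m and (horizontal distance between small_c_mid and small_open_mid below 0.089 m or horizontal distance between small_c_mid and small_b_mid below 0.089 m)); the robot touches nothing.
It fails at once if the sanding block is moved more than 20 mm (distance of sanding_block from where it was at the start of the episode above 0.02 m).
It fails at once if the sander is moved more than 20 mm (distance of sander from where it was at the start of the episode above 0.02 m).
It fails at once if the tape roll is moved more than 20 mm (distance of tape_roll from where it was at the start of the episode above 0.02 m).
It fails at once if the putty knife is moved more than 20 mm (distance of putty_knife from where it was at the start of the episode above 0.02 m).
Of large_b, large_c, small_b, small_c only 2 to 4 are there at a start; the rules pass over those that are not, and their reading is None.
At some moment in a run one of large_b, large_c, small_b, small_c may be knocked a few centimetres aside while the robot is not near it.
It also fails if it takes over 210 s, if anything falls off the work surface, if the arm or the gripper's body presses on something with over 40 N, if the wrist force passes 120 N, or if a joint passes its speed limit or range.

ROBOT

A 6-joint arm with a two-finger parallel gripper is mounted at the origin on the work surface. World frame = base frame: x ahead of the robot, y to its left, z up, the work surface at z = 0. Lengths are in m, angles in degrees, forces in N, time in s.
With the tool pointing down it reaches from about 0.4 to 0.825 m from the base axis. Payload 7 kg.
Tool frame: the origin (TCP) lies at the centre of the arm's flange, where the gripper is bolted on; the fingertips stand 178 mm ahead of it and the grasp point (between the pads) lies ahead of it (ctrl.grip_depth is the z of the grasp point in the tool frame, in m); z points along the fingers, x is the direction in which the jaws open and shut, and the axes are right-handed (so a half turn about z gives the same grasp; the last joint's range is limited). The gripper opens to 88 mm and grips with 3 to 60 N. Pads are 19 mm wide; open, the fingers measure 130 mm over their backs; the gripper's body (78 mm by 193 mm) begins 47 mm behind the grasp point.
Start: joints at [-52.878, 20.546, 0.682, 0, -70.136, -16.507], TCP at [0.238, -0.632, 0.405] pointing down, gripper open.
Joint ranges: [-176.03, 176.03], [-82.01, 121.73], [-58.28, 71.71], [-173.87, 95.51], [-174.79, -0.11], [-173.66, 173.66]. Speed limits (degrees/s): [136.94, 136.94, 172.46, 180, 180, 180].

INTERFACE

Orientations are given as [roll, pitch, yaw] about the fixed x, y, z axes, in that order (R = Rz(yaw) Ry(pitch) Rx(roll)).
In Python, from plant import ctrl gives the robot as it stands.
- The arm moves only by the tool carry_out, never from a script. Its arguments are lists of equal length, an entry for each row: "linear": the shift along the tool's x, y, z in cm, a list of three; "twist": the turn about the tool's z in degrees. In form: {"linear": [[tx, ty, tz], ...], "twist": [twist, ...]}. A call has 1 to 12 rows; each row is the pose to reach, as a shift and turn from the pose measured when the call began, along the tool's axes at that moment; what a row does not reach only later rows make up. A row lasts 1/12 s, in which the tool goes at most 41.7 mm and 7.16 degrees, less where a joint would pass 70% of its speed; a pose out of reach is approached as far as the arm can. A call with a gripper value outside its range is refused whole. "fingers" is the gripper's target within -1 to 1 (fully open at 1, half-way at 0, shut at -1), set as the call begins (left out, the last holds). The fingers move at their own pace and stop on an object; the grip force is fixed at half the most. Time passes only in rows, so rows that repeat a pose let the fingers close. It gives the time, the measured TCP pose, the force and the opening at its end, in the units of the state.
- ctrl.get_obs(): the state, without advancing time (a new reading comes with each control period).
- ctrl.snapshot(name): name is "scene" or "top"; returns the picture (420x560x3 uint8, blue, green, red); there is no depth.
- ctrl.camera_params(name): a dict with "fovy" (degrees; the focal length in pixels is half the picture's height over the tangent of half this angle, whatever the lens; pixels are square), "cx", "cy" (the principal point, pixels), "eye" and "rotation" of the camera in the world. Camera axes: x right, y down, z forward; pixel columns grow to the right and rows downward; lengths in m; the calibration is good to about 2 mm. A picture is of the moment at which its call begins. camera_params takes no time and is no camera call.
- ctrl.close_job(): hands the job in, once; it reports no verdict.
The state is a dict: "clock": time; "joint_pos": joint angles; "qvel": joint speeds; "tau": joint torques, N m; "tool_pos": TCP position; "orientation": TCP orientation; "force": force on the tool from outside, world axes, zero at the start; "moment": the same for the moment, N m; "opening": finger opening in m.
Only numpy, scipy, OpenCV 4.12 (cv2) and the standard library are available. Lean on these libraries where they do the work, as an engineer would, in place of code of your own. Each camera call takes 0.05 s, during which the arm holds its last target.

## Working session

There is one attempt and no reset: what is moved stays moved. The work goes in short steps, Python scripts to look and compute and a tool call to move; the robot and the scene stay as the last step left them, time stands still between calls to the robot, and variables do not carry over. Pictures are saved under pics/ and viewed, and the job is handed in when it is done.

Besides the shell and the picture viewer there is one more tool, called after ">>>" by a JSON object that holds its "method" and its "body", one argument or row to a line. carry_out: Moves the arm, as the interface text tells. Its arguments: {"type":"object","properties":{"linear":{"type":"array","items":{"type":"array","items":{"type":"number"}}},"twist":{"type":"array","items":{"type":"number"}},"fingers":{"type":"number"}},"required":["linear","twist"]}

```bash
ls; mkdir -p pics; python3 - <<'E'
from plant import ctrl
import cv2
print(ctrl.get_obs(), ctrl.grip_depth)
for n in("scene","top"):
    cv2.imwrite(f"pics/{n}0.png",ctrl.snapshot(n)); print(n,ctrl.camera_params(n))
E
```

```text
pics
{'clock': 0.0, 'joint_pos': array([-5.28784850e+01,  2.05895798e+01,  6.34773828e-01, -2.05572591e-02,
       -7.01367177e+01, -1.65072412e+01]), 'qvel': array([-0.01108527,  0.02823275,  0.06939   ,  0.10508031, -0.16047008,
        0.0392728 ]), 'tau': array([-2.57476012e-05, -5.82713449e+01,  2.93054062e+01,  6.99748322e+00,
        6.92470014e-03, -2.23899474e-04]), 'tool_pos': array([ 0.23758339, -0.63159351,  0.40374962]), 'orientation': array([-1.79992521e+02, -9.32429899e-02,  1.10607267e+02]), 'force': array([ 0.33789923, -0.40553361, -0.36419636]), 'moment': array([-0.02473733, -0.05851935, -0.0052534 ]), 'opening': 0.0877712270121102} 0.1593
scene {'fovy': 44.00420386363085, 'cx': 282.5741244817659, 'cy': 212.71865726538346, 'eye': array([ 1.25821717, -1.11972472,  0.90280093]), 'rotation': array([-122.21776566,    1.2014556 ,   32.74935146])}
top {'fovy': 48.83362193594532, 'cx': 271.2691478168875, 'cy': 203.85593988917384, 'eye': array([0.43651453, 0.00741948, 1.25521473]), 'rotation': array([-175.43267636,   -1.1980622 ,  -88.71198343])}
```

View pics/scene0.png

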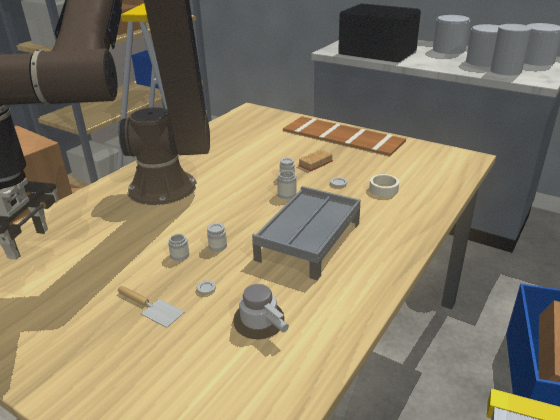

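View pics/top0.png

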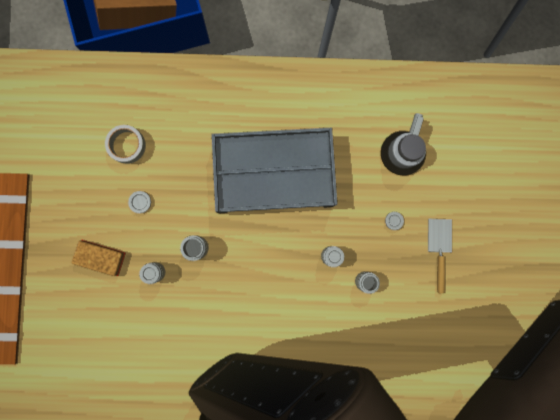

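The top view shows the two open tins at (194,248) and (369,282), with closed tins at (152,273) and (334,257). The lids are at (140,203) and (395,221), and the shelf spans about 213–335 by 130–212. I'll zoom in to measure.

```bash
cat > h.py <<'E'
import numpy as np, cv2
from scipy.spatial.transform import Rotation as R
from plant import ctrl
def cam(n):
    p=ctrl.camera_params(n); f=210/np.tan(np.radians(p['fovy']/2))
    return f,p['cx'],p['cy'],np.array(p['eye']),R.from_euler('xyz',p['rotation'],degrees=True).as_matrix()
def proj(n,P):
    f,cx,cy,e,M=cam(n); q=(np.atleast_2d(P)-e)@M
    return np.c_[f*q[:,0]/q[:,2]+cx,f*q[:,1]/q[:,2]+cy]
def unproj(n,uv,z):
    f,cx,cy,e,M=cam(n); uv=np.atleast_2d(uv).astype(float)
    d=np.c_[(uv[:,0]-cx)/f,(uv[:,1]-cy)/f,np.ones(len(uv))]@M.T
    return e+d*((z-e[2])/d[:,2])[:,None]
def crop(n,img,u0,v0,w,h,s,name):
    c=cv2.resize(img[v0:v0+h,u0:u0+w],None,fx=s,fy=s,interpolation=cv2.INTER_CUBIC); cv2.imwrite(name,c)
def ring(c,r,z,n=60):
    t=np.linspace(0,2*np.pi,n); return np.c_[c[0]+r*np.cos(t),c[1]+r*np.sin(t),0*t+z]
E
python3 - <<'E'
from h import *
t=cv2.imread('pics/top0.png')
crop('top',t,60,180,160,120,5,'pics/a.png'); crop('top',t,300,190,160,120,5,'pics/b.png'); crop('top',t,195,110,160,120,5,'pics/c.png')
print(unproj('top',[(194,248),(152,273),(334,257),(369,282)],0.07).round(3)); print(unproj('top',[(140,203),(395,221)],0.01).round(3))
print(unproj('top',[(98,258)],0.015).round(3),unproj('top',[(404,153)],0.0).round(3),unproj('top',[(125,145)],0.03).round(3))
E
```

```text
[[ 0.414  0.179  0.07 ]
 [ 0.349  0.282  0.07 ]
 [ 0.399 -0.179  0.07 ]
 [ 0.338 -0.269  0.07 ]]
[[ 0.53   0.336  0.01 ]
 [ 0.498 -0.352  0.01 ]]
[[0.381 0.439 0.015]] [[ 0.687 -0.38   0.   ]] [[0.683 0.378 0.03 ]]
```

View pics/a.png

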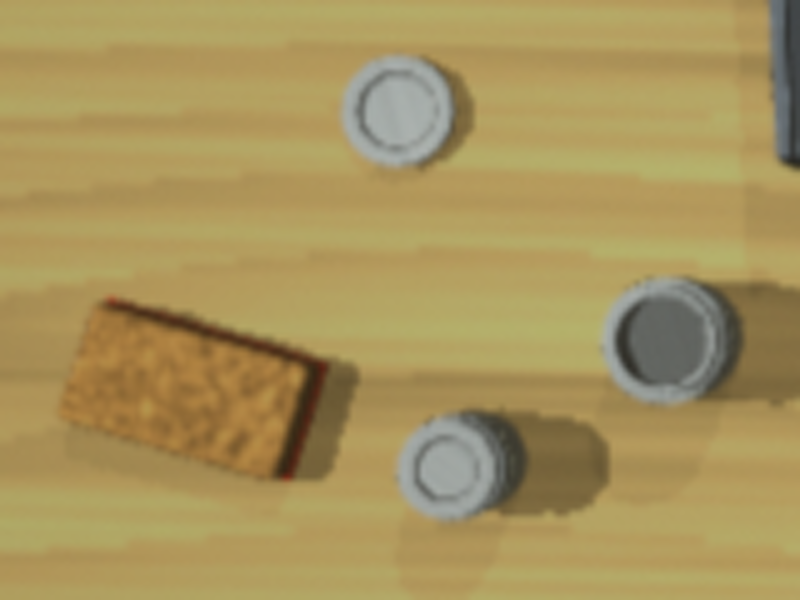

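View pics/b.png

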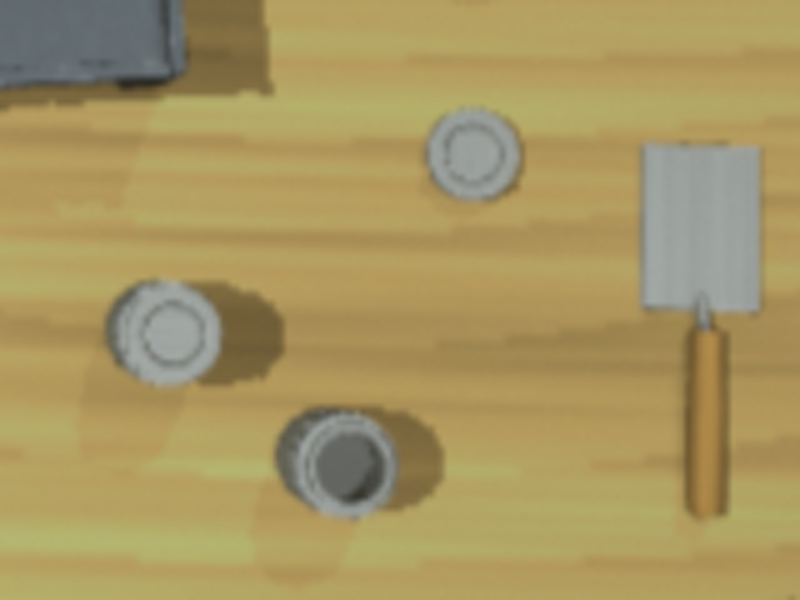

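View pics/c.png

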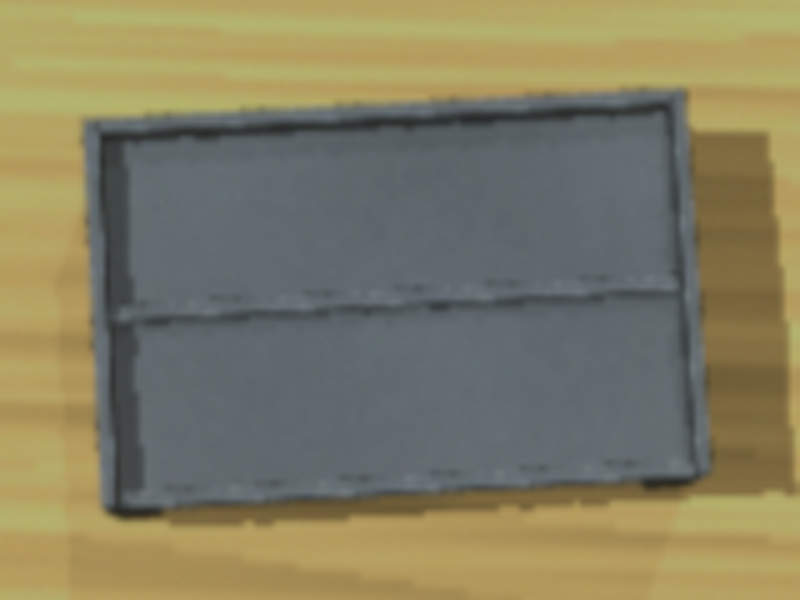

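```bash
cat >> h.py <<'E'
from scipy.optimize import minimize
PROF={'L':[(0,.032),(.072,.032),(.072,.027),(.08,.027)],'Lc':[(0,.032),(.072,.032),(.072,.027),(.08,.027),(.08,.030),(.086,.030)],
'S':[(0,.027),(.054,.027),(.054,.022),(.062,.022)],'Sc':[(0,.027),(.054,.027),(.054,.022),(.062,.022),(.062,.025),(.068,.025)],
'lL':[(0,.0175),(.006,.030),(.012,.030)],'lS':[(0,.0125),(.006,.025),(.012,.025)]}
K=4
def model(n,kind,x,y,z0,box):
    u0,v0,w,h=box; m=np.zeros((h*K,w*K),np.uint8); p=PROF[kind]
    for a,b in zip(p[:-1],p[1:]):
        uv=proj(n,np.r_[ring((x,y),a[1],z0+a[0]),ring((x,y),b[1],z0+b[0])])
        q=cv2.convexHull(((uv-[u0-.5,v0-.5])*K*16-8).round().astype(np.int32)); cv2.fillConvexPoly(m,q,255,shift=4)
    return cv2.resize(m,(w,h),interpolation=cv2.INTER_AREA)/255.
def greymask(img):
    hsv=cv2.cvtColor(img,cv2.COLOR_BGR2HSV); return (np.clip((95-hsv[...,1].astype(float))/50+.0,0,1))
def fit(n,img,kind,x,y,z0=0,pad=9):
    uv=proj(n,np.r_[ring((x,y),PROF[kind][0][1],z0),ring((x,y),.03,z0+PROF[kind][-1][0])])
    u0,v0=np.floor(uv.min(0)).astype(int)-pad; u1,v1=np.ceil(uv.max(0)).astype(int)+pad
    box=(u0,v0,u1-u0,v1-v0); g=greymask(img)[v0:v1,u0:u1]
    c=lambda p:np.abs(model(n,kind,p[0],p[1],z0,box)-g).sum()
    r=minimize(c,[x,y],method='Nelder-Mead',options=dict(initial_simplex=[[x,y],[x+.008,y],[x,y+.008]],xatol=1e-4,fatol=.01))
    return r.x,r.fun
E
python3 - <<'E'
from h import *
im={n:cv2.imread(f'pics/{n}0.png') for n in('top','scene')}
O={'lo':('L','S',.414,.179),'so':('S','L',.338,-.269),'t1':('Sc','Lc',.349,.282),'t2':('Sc','Lc',.399,-.179),'ll':('lL','lS',.53,.336),'ls':('lS','lL',.498,-.352)}
for k,(a,b,x,y) in O.items():
    for q in(a,b):
        print(k,q,*[(fit(n,im[n],q,x,y)[0].round(4),round(fit(n,im[n],q,x,y)[1],1)) for n in im])
# shelf corners from crop c (outer top corners of lips), z=.088 back/ends ; front? 
c=np.array([(87,122),(683,92),(708,474),(106,512)])/5+[195,110]-.4
P=unproj('top',c,.088);print(P.round(4)); print([np.linalg.norm(P[i]-P[(i+1)%4]).round(4) for i in range(4)])
E
```

```text
lo L (array([0.4148, 0.1835]), np.float64(34.4)) (array([0.4139, 0.1839]), np.float64(486.1))
lo S (array([0.4161, 0.1901]), np.float64(147.1)) (array([0.4176, 0.1841]), np.float64(545.6))
so S (array([ 0.3345, -0.2734]), np.float64(28.7)) (array([ 0.3344, -0.272 ]), np.float64(91.8))
so L (array([ 0.3402, -0.265 ]), np.float64(235.2)) (array([ 0.3342, -0.2683]), np.float64(313.8))Traceback (most recent call last):
  File "<stdin>", line 6, in <module>
  File "h.py", line 36, in fit
    r=minimize(c,[x,y],method='Nelder-Mead',options=dict(initial_simplex=[[x,y],[x+.008,y],[x,y+.008]],xatol=1e-4,fatol=.01))
    res = _minimize_neldermead(fun, x0, args, callback, bounds=bounds,
                               **options)
    fxr = func(xr)
    fx = function(np.copy(x), *(wrapper_args + args))
  File "h.py", line 35, in <lambda>
    c=lambda p:np.abs(model(n,kind,p[0],p[1],z0,box)-g).sum()
                      ~~~~~^^^^^^^^^^^^^^^^^^^^^^^^^
  File "h.py", line 26, in model
    uv=proj(n,np.r_[ring((x,y),a[1],z0+a[0]),ring((x,y),b[1],z0+b[0])])
  File "h.py", line 8, in proj
    f,cx,cy,e,M=cam(n); q=(np.atleast_2d(P)-e)@M
                ~~~^^^
  File "h.py", line 5, in cam
    p=ctrl.camera_params(n); f=210/np.tan(np.radians(p['fovy']/2))
ValueError: time passes only in moves, steps and waits
```

```bash
python3 - <<'E'
s=open('h.py').read()
s=s.replace("def cam(n):\n    p=ctrl","_C={}\ndef cam(n):\n    if n not in _C: _C[n]=_cam(n)\n    return _C[n]\ndef _cam(n):\n    p=ctrl")
open('h.py','w').write(s)
E
cat > m.py <<'E'
from h import *
im={n:cv2.imread(f'pics/{n}0.png') for n in('top','scene')}
O={'lo':('L','S',.414,.179),'so':('S','L',.338,-.269),'t1':('Sc','Lc',.349,.282),'t2':('Sc','Lc',.399,-.179),'ll':('lL','lS',.53,.336),'ls':('lS','lL',.498,-.352)}
for k,(a,b,x,y) in O.items():
    for q in(a,b):
        r=[fit(n,im[n],q,x,y) for n in im]
        print(k,q,*[(a.round(4),round(f,1)) for a,f in r])
c=np.array([(87,122),(683,92),(708,474),(106,512)])/5+[195,110]-.4
P=unproj('top',c,.088);print(P.round(4)); print([np.linalg.norm(P[i]-P[(i+1)%4]).round(4) for i in range(4)])
E
python3 m.py
```

```text
lo L (array([0.4148, 0.1835]), np.float64(34.4)) (array([0.4139, 0.1839]), np.float64(486.1))
lo S (array([0.4161, 0.1901]), np.float64(147.1)) (array([0.4176, 0.1841]), np.float64(545.6))
so S (array([ 0.3345, -0.2734]), np.float64(28.7)) (array([ 0.3344, -0.272 ]), np.float64(91.8))
so L (array([ 0.3402, -0.265 ]), np.float64(235.2)) (array([ 0.3342, -0.2683]), np.float64(313.8))
t1 Sc (array([0.3475, 0.2915]), np.float64(42.4)) (array([0.3874, 0.228 ]), np.float64(277.6))
t1 Lc (array([0.3516, 0.2819]), np.float64(249.5)) (array([0.3884, 0.2235]), np.float64(197.6))
t2 Sc (array([ 0.4008, -0.1799]), np.float64(21.2)) (array([ 0.4002, -0.1784]), np.float64(78.6))
t2 Lc (array([ 0.4026, -0.1713]), np.float64(198.3)) (array([ 0.3981, -0.1768]), np.float64(305.0))
ll lL (array([0.5338, 0.3391]), np.float64(9.4)) (array([0.5327, 0.3405]), np.float64(119.3))
ll lS (array([0.533 , 0.3386]), np.float64(114.6)) (array([0.5339, 0.3364]), np.float64(128.3))
ls lS (array([ 0.4998, -0.3501]), np.float64(7.5)) (array([ 0.4989, -0.3489]), np.float64(47.6))
ls lL (array([ 0.499 , -0.3475]), np.float64(125.7)) (array([ 0.5023, -0.3474]), np.float64(120.6))
[[ 0.7057  0.1406  0.088 ]
 [ 0.7297 -0.1647  0.088 ]
 [ 0.5329 -0.1798  0.088 ]
 [ 0.5063  0.1245  0.088 ]]
[np.float64(0.3062), np.float64(0.1974), np.float64(0.3055), np.float64(0.2)]
```

Only two closed tins are present, and both are small. The two views agree to about 1.5 mm. Next I'll fit the shelf.

```bash
cat >> h.py <<'E'
def shelfpt(s,X,Y,z):
    c,si=np.cos(s[2]),np.sin(s[2]); return np.c_[s[0]+c*X-si*Y,s[1]+si*X+c*Y,z+0*X]
def shelfmask(n,s,box):
    u0,v0,w,h=box
    X=np.array([-.1,-.1,.1,.1,-.1,-.1,.1,.1]);Y=np.array([-.155,.155,.155,-.155]*2);z=np.array([.08,.08,.088,.088,.066,.066,.066,.066])
    uv=proj(n,shelfpt(s,X,Y,z)); m=np.zeros((h*K,w*K),np.uint8)
    q=cv2.convexHull(((uv-[u0-.5,v0-.5])*K*16-8).round().astype(np.int32)); cv2.fillConvexPoly(m,q,255,shift=4)
    return cv2.resize(m,(w,h),interpolation=cv2.INTER_AREA)/255.
# tool target -> move numbers
def go(x,y,z,yaw,grip=True):
    o=ctrl.get_obs(); p=np.array(o['tool_pos']); M=R.from_euler('xyz',o['orientation'],degrees=True)
    T=np.array([x,y,z+(ctrl.grip_depth if grip else 0)])
    d=M.inv().apply(T-p)*100; tw=-((yaw-o['orientation'][2]+180)%360-180)
    print('lin cm',d.round(2),'twist',round(tw,1),'| dist',round(np.linalg.norm(d),1),'tool',p.round(4),'yaw',o['orientation'].round(2),'F',o['force'].round(1),'open',round(o['opening'],4),'t',round(o['clock'],2))
E
python3 - <<'E'
from h import *
for n in('top','scene'):
    im=cv2.imread(f'pics/{n}0.png'); b=(200,115,150,115) if n=='top' else (240,175,135,105)
    g=greymask(im)[b[1]:b[1]+b[3],b[0]:b[0]+b[2]]
    r=minimize(lambda s:np.abs(shelfmask(n,s,b)-g).sum(),[.6187,-.02,.078],method='Nelder-Mead',options=dict(initial_simplex=[[.6187,-.02,.078],[.63,-.02,.078],[.6187,-.01,.078],[.6187,-.02,.12]],xatol=1e-4,fatol=.1))
    print(n,r.x,np.degrees(r.x[2]),r.fun)
    s=r.x
    for X in(-.1,-.092,-.004,.004,.092,.1):
        uv=proj(n,shelfpt(s,np.array([X,X]),np.array([-.155,.155]),.08 if X<.09 else .088)); cv2.polylines(im,[(uv*16).astype(np.int32)],False,(0,0,255),1,cv2.LINE_AA,4)
    cv2.imwrite(f'pics/ov_{n}.png',cv2.resize(im[b[1]:b[1]+b[3],b[0]:b[0]+b[2]],None,fx=5,fy=5))
go(.4995,-.3495,.10,184.5)
E
```

```text
top [ 0.62002045 -0.01943493  0.0800708 ] 4.587718952259875 70.44980392156862
scene [ 0.6260586  -0.02759507  0.08952896] 5.129631635098053 1896.3760784313724
lin cm [17.17 34.45 14.47] twist -73.9 | dist 41.1 tool [ 0.2376 -0.6316  0.4038] yaw [-1.7999e+02 -9.0000e-02  1.1061e+02] F [-0.2  0.5 -0.4] open 0.0876 t 0.1
```

View pics/ov_top.png

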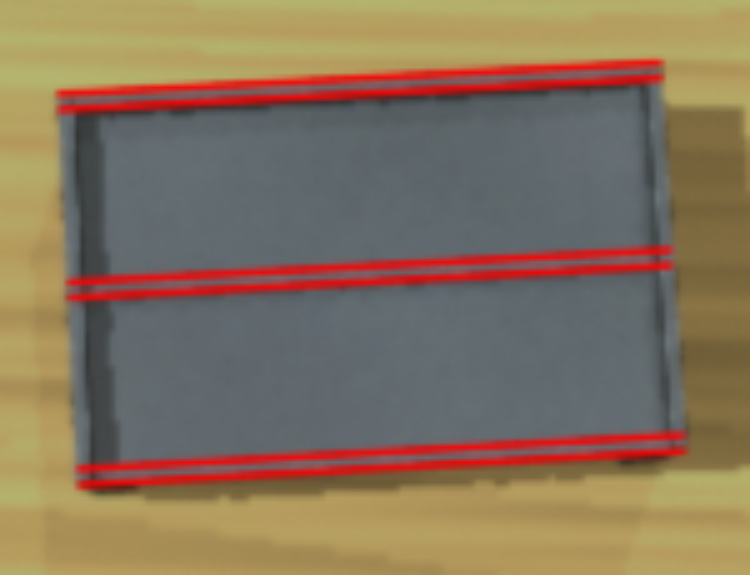

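The overlay lines follow the shelf lips well; in this crop they run from (60,95)–(660,65) down to (80,480)–(685,450). So the shelf sits at about (0.620, −0.019) with yaw 4.6°. I'll move above the small lid.

>>> {"method": "carry_out", "body": {
  "linear": [
    [1, 2, 0.5],
    [2.5, 5, 1.5],
    [4, 8, 3],
    [5.7, 11.5, 4.5],
    [7.5, 15, 6],
    [9.3, 18.5, 7.5],
    [11, 22, 9],
    [12.5, 25.5, 10.5],
    [14, 28.5, 12],
    [15.5, 31, 13.2],
    [16.6, 33.3, 14],
    [17.17, 34.45, 14.47]
  ],
  "twist": [-5, -12, -18.5, -25, -31.5, -38, -44.5, -51, -57, -63, -69, -73.9],
  "fingers": 1
}}

```text
clock: 1.1
tool_pos: [0.501, -0.3471, 0.2577]
orientation: [179.9, -0.1, -175.1]
force: [-0.1, -0.5, 0.1]
opening: 0.088
```

```bash
python3 - <<'E'
from h import *
go(.4995,-.3495,.0225,184.5)
t=ctrl.snapshot('top');cv2.imwrite('pics/t1.png',t);crop('top',t,300,150,160,120,5,'pics/t1c.png')
E
```

```text
lin cm [ 0.15 -0.25  7.59] twist 0.4 | dist 7.6 tool [ 0.501  -0.3471  0.2577] yaw [ 1.7986e+02 -1.2000e-01 -1.7507e+02] F [-0.1 -0.5  0.1] open 0.088 t 1.1
```

View pics/t1.png

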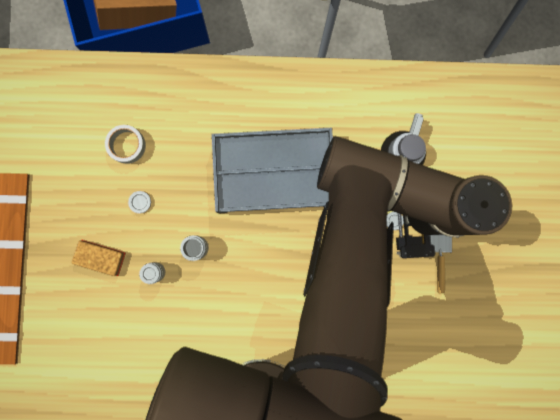

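>>> {"method": "carry_out", "body": {
  "linear": [
    [0.1, -0.1, 1.5],
    [0.15, -0.25, 3.5],
    [0.15, -0.25, 5.5],
    [0.15, -0.25, 6.8],
    [0.15, -0.25, 7.4],
    [0.15, -0.25, 7.62],
    [0.15, -0.25, 7.62],
    [0.15, -0.25, 7.62]
  ],
  "twist": [0.4, 0.4, 0.4, 0.4, 0.4, 0.4, 0.4, 0.4]
}}

```text
clock: 1.82
tool_pos: [0.5005, -0.3492, 0.1818]
orientation: [179.9, -0.1, -175.1]
force: [0.9, 0.3, -0.2]
opening: 0.0877
```

```bash
python3 - <<'E'
from h import *
go(.4995,-.3495,.0225,184.5)
t=ctrl.snapshot('scene');crop('top',t,130,230,160,120,5,'pics/s1c.png')
E
```

```text
lin cm [ 0.1  -0.02 -0.  ] twist 0.4 | dist 0.1 tool [ 0.5005 -0.3492  0.1818] yaw [ 1.7988e+02 -9.0000e-02 -1.7513e+02] F [ 0.9  0.3 -0.2] open 0.0877 t 1.82
```

View pics/s1c.png

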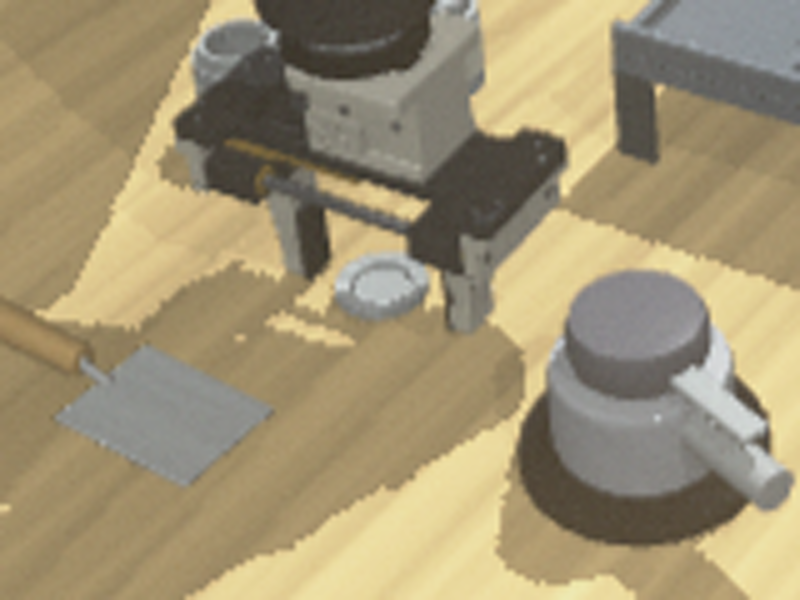

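The lid at (382,287) is centred between the fingertips, so I'll close.

>>> {"method": "carry_out", "body": {
  "linear": [
    [0.05, 0, 0],
    [0.05, 0, 0],
    [0.05, 0, 0],
    [0.05, 0, 0],
    [0.05, 0, 0],
    [0.05, 0, 0],
    [0.05, 0, 0],
    [0.05, 0, 0],
    [0.05, 0, 0],
    [0.05, 0, 0]
  ],
  "twist": [0, 0, 0, 0, 0, 0, 0, 0, 0, 0],
  "fingers": -1
}}

```text
clock: 2.7
tool_pos: [0.5, -0.3493, 0.1821]
orientation: [179.9, -0.1, -175.1]
force: [-0.2, 0.8, 1.4]
opening: 0.0484
```

```bash
python3 - <<'E'
from h import *
go(.4995,-.3495,.12,184.5)
E
```

```text
lin cm [ 0.06 -0.   -9.72] twist 0.4 | dist 9.7 tool [ 0.5    -0.3493  0.1821] yaw [ 1.7989e+02 -6.0000e-02 -1.7513e+02] F [-0.2  0.8  1.4] open 0.0484 t 2.7
```

>>> {"method": "carry_out", "body": {
  "linear": [
    [0, 0, -1],
    [0, 0, -2.5],
    [0, 0, -4.5],
    [0, 0, -6.5],
    [0, 0, -8.5],
    [0, 0, -10],
    [0, 0, -10.8],
    [0, 0, -11],
    [0, 0, -11]
  ],
  "twist": [0, 0, 0, 0, 0, 0, 0, 0, 0]
}}

```text
clock: 3.45
tool_pos: [0.5001, -0.3494, 0.2925]
orientation: [179.9, -0.0, -175.1]
force: [0.3, 0.2, -0.8]
opening: 0.0485
```

```bash
python3 - <<'E'
from h import *
go(.3345,-.2725,.13,184.5)
t=ctrl.snapshot('scene');crop('top',t,130,210,160,120,5,'pics/s2c.png')
E
```

```text
lin cm [15.85  9.07  0.34] twist 0.4 | dist 18.3 tool [ 0.5001 -0.3494  0.2925] yaw [ 1.7990e+02 -1.0000e-02 -1.7513e+02] F [ 0.3  0.2 -0.8] open 0.0485 t 3.45
```

View pics/s2c.png

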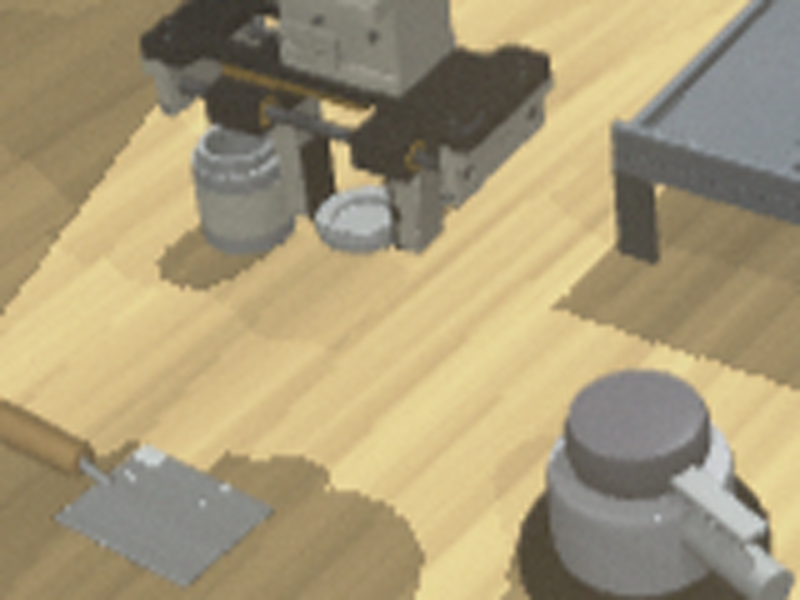

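The lid is held level at (360,222) between the fingers. I'll move over the small tin.

>>> {"method": "carry_out", "body": {
  "linear": [
    [0.8, 0.5, 0],
    [2.4, 1.4, 0.1],
    [4.4, 2.5, 0.1],
    [6.6, 3.8, 0.1],
    [8.8, 5, 0.2],
    [11, 6.3, 0.2],
    [13, 7.4, 0.3],
    [14.5, 8.3, 0.3],
    [15.4, 8.8, 0.34],
    [15.8, 9.03, 0.34],
    [15.85, 9.07, 0.34],
    [15.85, 9.07, 0.34]
  ],
  "twist": [0, 0.4, 0.4, 0.4, 0.4, 0.4, 0.4, 0.4, 0.4, 0.4, 0.4, 0.4]
}}

```text
clock: 4.5
tool_pos: [0.3348, -0.2725, 0.2887]
orientation: [179.9, -0.1, -175.5]
force: [0.1, 0.0, -1.1]
opening: 0.0484
```

```bash
python3 - <<'E'
from h import *
go(.3345,-.2725,.0800,184.5)
t=ctrl.snapshot('scene');crop('top',t,110,180,160,120,5,'pics/s3c.png')
for P in [(.3345,-.2725,.12),(.3345,-.2725,.062)]: print(((proj('scene',P)-[110,180]+.5)*5).round())
E
```

```text
lin cm [ 0.02 -0.01  4.94] twist -0.0 | dist 4.9 tool [ 0.3348 -0.2725  0.2887] yaw [ 1.7988e+02 -7.0000e-02 -1.7552e+02] F [ 0.1  0.  -1.1] open 0.0484 t 4.5
[[323. 205.]]
[[336. 290.]]
```

View pics/s3c.png

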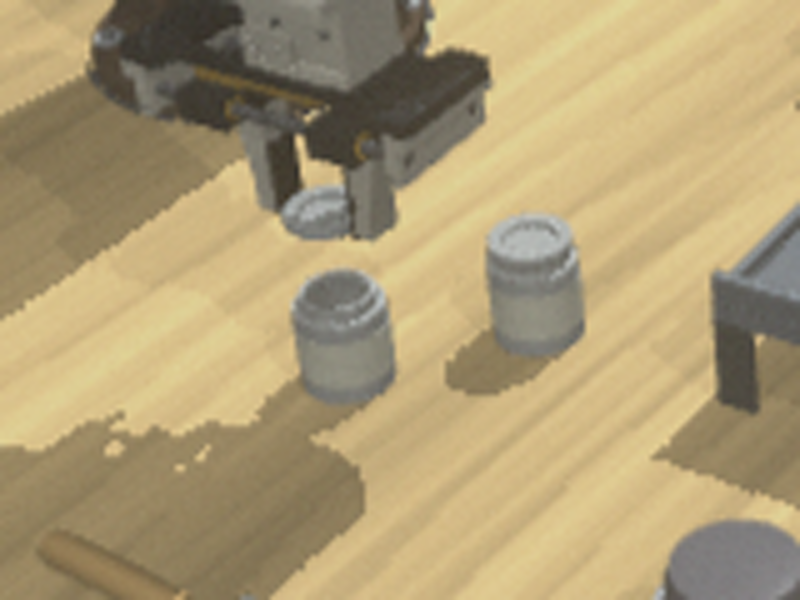

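```bash
python3 - <<'E'
from h import *
t=cv2.imread('pics/s3c.png')
def draw(r,c): cv2.polylines(t,[(((proj('scene',r)-[110,180]+.5)*5-.5)*16).astype(np.int32)],True,c,1,cv2.LINE_AA,4)
draw(ring((.3345,-.2725),.022,.062),(0,0,255)); draw(ring((.3345,-.2725),.0185,.062),(0,0,255))
draw(ring((.3348,-.2725),.025,.1126),(255,0,255)); draw(ring((.3348,-.2725),.025,.1186),(0,255,0))
cv2.imwrite('pics/s3o.png',cv2.resize(t[150:350,200:460],None,fx=3,fy=3))
E
```

```text
(no output)
```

View pics/s3o.png

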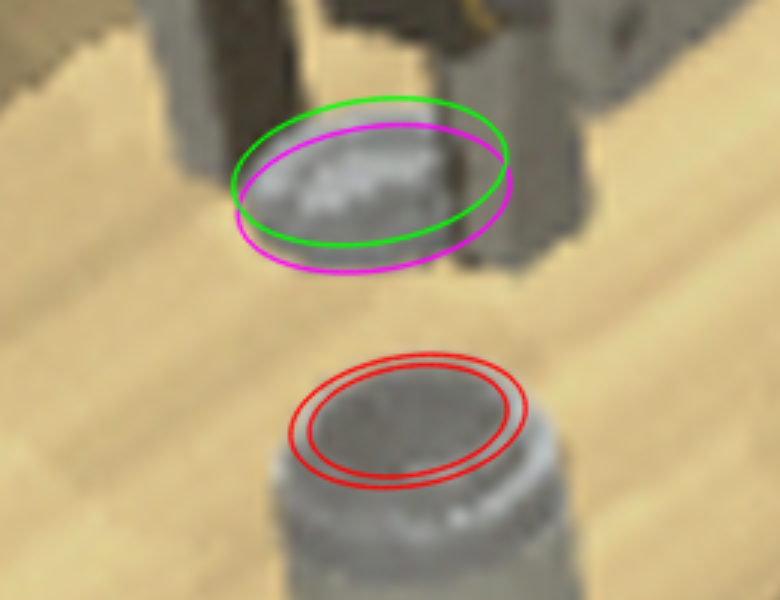

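The lid and tin rim both sit about 8 px (15×) from prediction in the same direction, so their alignment relative to each other is good. I'll lower the lid.

>>> {"method": "carry_out", "body": {
  "linear": [
    [0, 0, 0.6],
    [0, 0, 1.6],
    [0, 0, 2.6],
    [0, 0, 3.4],
    [0, 0, 4.0],
    [0, 0, 4.5],
    [0, 0, 4.8],
    [0, 0, 4.95],
    [0, 0, 4.98],
    [0, 0, 4.98]
  ],
  "twist": [0, 0, 0, 0, 0, 0, 0, 0, 0, 0]
}}

```text
clock: 5.38
tool_pos: [0.3351, -0.2725, 0.239]
orientation: [179.9, -0.1, -175.5]
force: [-0.7, 0.3, 0.4]
opening: 0.0483
```

```bash
python3 - <<'E'
from h import *
go(.3345,-.2725,.0790,184.5)
t=ctrl.snapshot('scene');crop('top',t,130,195,80,60,10,'pics/s4c.png')
E
```

```text
lin cm [0.06 0.01 0.07] twist -0.0 | dist 0.1 tool [ 0.3351 -0.2725  0.239 ] yaw [ 1.7989e+02 -5.0000e-02 -1.7552e+02] F [-0.7  0.3  0.4] open 0.0483 t 5.38
```

View pics/s4c.png

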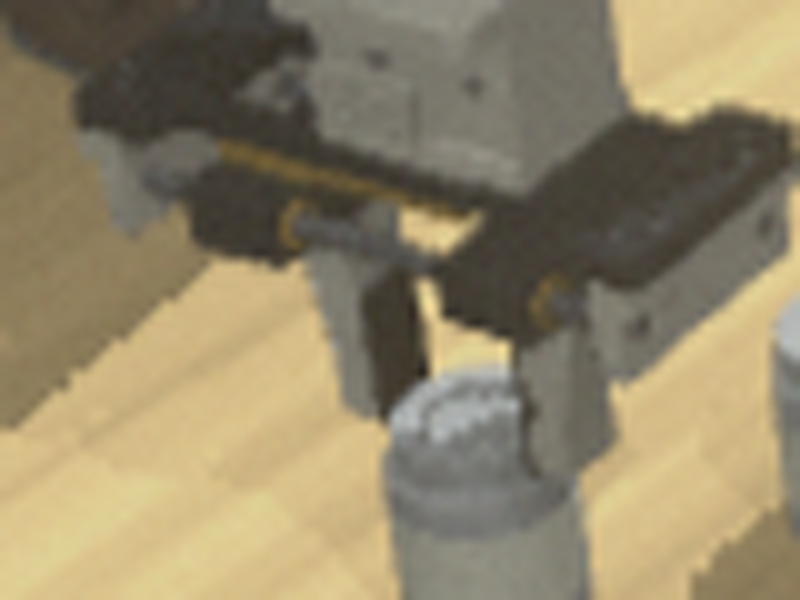

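The lid sits in the mouth at about (455,420). I'll release and then rise.

>>> {"method": "carry_out", "body": {
  "linear": [
    [0, 0, 0.05],
    [0, 0, 0.05],
    [0, 0, 0.05],
    [0, 0, 0.05],
    [0, 0, 0.05],
    [0, 0, 0.05],
    [0, 0, -1],
    [0, 0, -3],
    [0, 0, -6],
    [0, 0, -9],
    [0, 0, -12],
    [0, 0, -13]
  ],
  "twist": [0, 0, 0, 0, 0, 0, 0, 0, 0, 0, 0, 0],
  "fingers": 1
}}

```text
clock: 6.43
tool_pos: [0.336, -0.2732, 0.3735]
orientation: [-179.9, 0.3, -175.5]
force: [0.8, -0.5, -0.6]
opening: 0.0874
```

```bash
python3 - <<'E'
from h import *
go(.5333,.3397,.12,184.5)
t=ctrl.snapshot('scene');cv2.imwrite('pics/s5.png',t);crop('top',t,130,205,80,60,10,'pics/s5c.png')
print(fit('scene',t,'Sc',.3345,-.2725),fit('scene',t,'Sc',.4,-.179))
r=proj('scene',ring((.3345,-.2725),.025,.068));c=cv2.imread('pics/s5c.png')
E
```

```text
lin cm [-24.46  59.55   9.46] twist 0.0 | dist 65.1 tool [ 0.336  -0.2732  0.3735] yaw [-179.93    0.26 -175.47] F [ 0.8 -0.5 -0.6] open 0.0874 t 6.43
(array([ 0.3351676 , -0.27248226]), np.float64(99.22745098039215)) (array([ 0.40022357, -0.178409  ]), np.float64(78.94980392156864))
```

View pics/s5c.png

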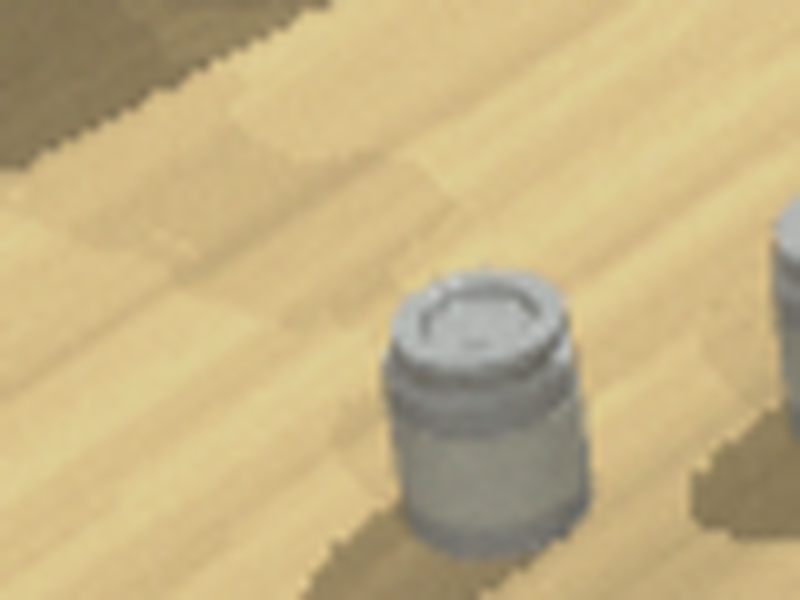

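The small lid is seated and level at (480,315). On to the large lid.

>>> {"method": "carry_out", "body": {
  "linear": [
    [-0.6, 1.5, 0],
    [-1.7, 4, 0],
    [-2.9, 7, 0],
    [-4.1, 10, 0],
    [-5.3, 13, 0],
    [-6.6, 16, 0],
    [-7.8, 19, 0],
    [-9, 22, 0],
    [-10.3, 25, 0],
    [-11.5, 28, 0],
    [-12.7, 31, 0],
    [-14, 34, 0]
  ],
  "twist": [0, 0, 0, 0, 0, 0, 0, 0, 0, 0, 0, 0]
}}

```text
clock: 7.48
tool_pos: [0.4487, 0.0784, 0.3736]
orientation: [-179.9, 0.3, -175.5]
force: [0.8, -0.5, -0.1]
opening: 0.0876
```

```bash
python3 - <<'E'
from h import *
go(.5333,.3397,.12,184.5)
E
```

```text
lin cm [-10.45  25.4    9.46] twist 0.0 | dist 29.0 tool [0.4487 0.0784 0.3736] yaw [-179.92    0.3  -175.46] F [ 0.8 -0.5 -0.1] open 0.0876 t 7.48
```

>>> {"method": "carry_out", "body": {
  "linear": [
    [-1, 2.5, 0],
    [-2.3, 5.5, 0.5],
    [-3.5, 8.5, 2],
    [-4.7, 11.5, 3.5],
    [-6, 14.5, 5],
    [-7.2, 17.5, 6.5],
    [-8.4, 20.3, 8],
    [-9.3, 22.7, 9],
    [-10, 24.3, 9.4],
    [-10.3, 25.1, 9.46],
    [-10.45, 25.4, 9.46],
    [-10.45, 25.4, 9.46]
  ],
  "twist": [0, 0, 0, 0, 0, 0, 0, 0, 0, 0, 0, 0]
}}

```text
clock: 8.48
tool_pos: [0.5333, 0.3399, 0.2789]
orientation: [-179.9, 0.3, -175.4]
force: [0.4, -0.2, 0.8]
opening: 0.0872
```

```bash
python3 - <<'E'
from h import *
t=ctrl.snapshot('scene');cv2.imwrite('pics/s6.png',t);crop('top',t,260,110,160,120,5,'pics/s6c.png')
t=ctrl.snapshot('top');cv2.imwrite('pics/t6.png',t)
go(.5333,.3397,.0225,184.5)
print(fit('top',t,'Sc',.335,-.2725),fit('top',t,'Sc',.4,-.179),fit('top',t,'L',.4145,.1835),fit('top',t,'Sc',.347,.29))
E
```

```text
lin cm [0.02 0.09 9.78] twist 0.0 | dist 9.8 tool [0.5331 0.3389 0.2796] yaw [-179.93    0.3  -175.48] F [ 0.3 -0.8  0.4] open 0.0875 t 8.58
(array([ 0.33503394, -0.27422996]), np.float64(29.02980392156863)) (array([ 0.40032668, -0.18001711]), np.float64(20.669411764705885)) (array([0.4148371 , 0.18364748]), np.float64(39.78666666666667)) (array([0.34746446, 0.29212647]), np.float64(39.45372549019608))
```

View pics/s6c.png

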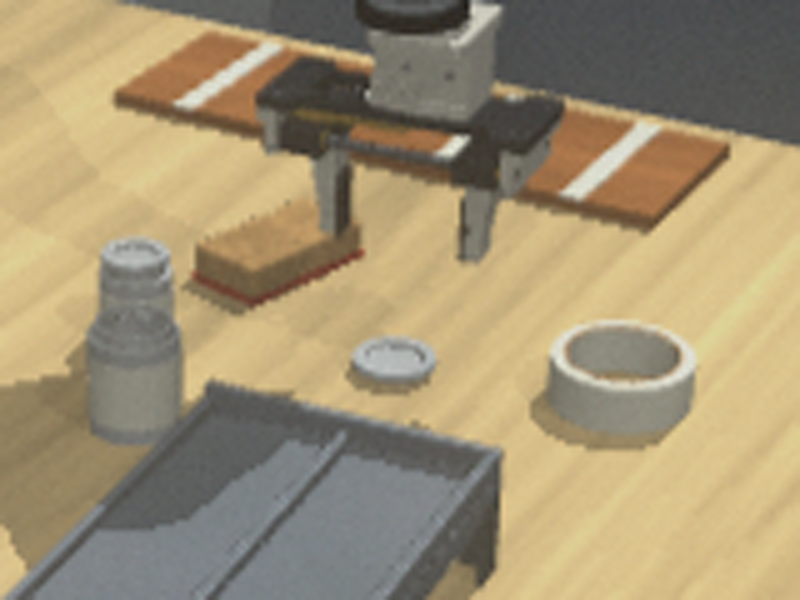

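View pics/t6.png

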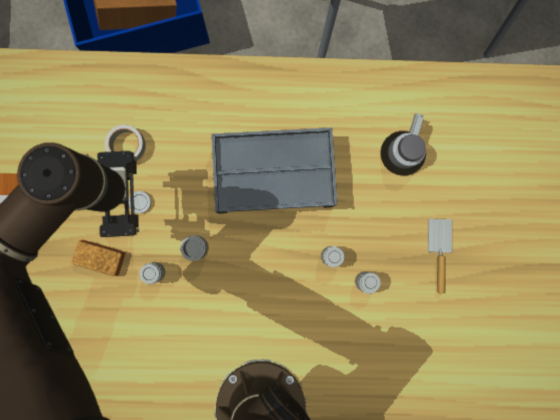

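Nothing has shifted. The small lid sits on its tin at (369,282), and the large lid is still at (140,203). I'll descend on it.

>>> {"method": "carry_out", "body": {
  "linear": [
    [0, 0.05, 1.5],
    [0, 0.1, 3.7],
    [0, 0.1, 6],
    [0, 0.1, 8],
    [0, 0.1, 9.2],
    [0, 0.1, 9.65],
    [0, 0.1, 9.78],
    [0, 0.1, 9.78],
    [0, 0.1, 9.78]
  ],
  "twist": [0, 0, 0, 0, 0, 0, 0, 0, 0]
}}

```text
clock: 9.33
tool_pos: [0.5339, 0.3401, 0.1831]
orientation: [180.0, 0.4, -175.5]
force: [-0.3, 0.3, 0.1]
opening: 0.0876
```

```bash
python3 - <<'E'
from h import *
t=ctrl.snapshot('scene');crop('top',t,290,140,100,75,8,'pics/s7c.png')
go(.5333,.3397,.0225,184.5)
E
```

```text
lin cm [ 0.06 -0.04  0.14] twist 0.0 | dist 0.2 tool [0.5339 0.3402 0.1832] yaw [ 179.99    0.39 -175.48] F [-0.2 -0.   0.3] open 0.0875 t 9.38
```

View pics/s7c.png

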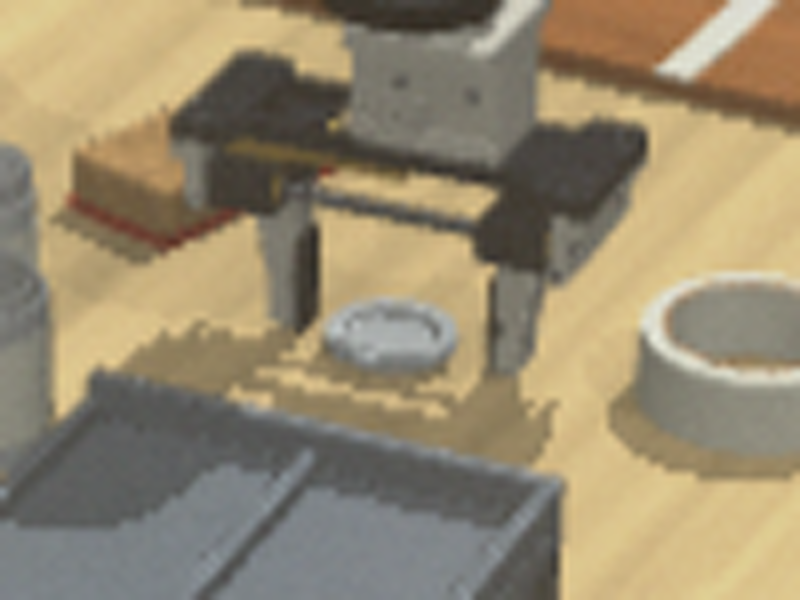

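The lid at (390,335) is between the fingers. I'll close on it.

>>> {"method": "carry_out", "body": {
  "linear": [
    [0.06, -0.04, 0.12],
    [0.06, -0.04, 0.12],
    [0.06, -0.04, 0.12],
    [0.06, -0.04, 0.12],
    [0.06, -0.04, 0.12],
    [0.06, -0.04, 0.12],
    [0.06, -0.04, 0.12],
    [0.06, -0.04, 0.12],
    [0.06, -0.04, 0.12],
    [0.06, -0.04, 0.12]
  ],
  "twist": [0, 0, 0, 0, 0, 0, 0, 0, 0, 0],
  "fingers": -1
}}

```text
clock: 10.22
tool_pos: [0.5333, 0.3398, 0.182]
orientation: [180.0, 0.4, -175.5]
force: [-1.2, -0.1, 2.9]
opening: 0.0586
```

>>> {"method": "carry_out", "body": {
  "linear": [
    [0, 0, -1],
    [0, 0, -2.5],
    [0, 0, -4.5],
    [0, 0, -6.5],
    [0, 0, -8.5],
    [0, 0, -10.5],
    [0, 0, -12],
    [0, 0, -12.8],
    [0, 0, -13],
    [0, 0, -13]
  ],
  "twist": [0, 0, 0, 0, 0, 0, 0, 0, 0, 0]
}}

```text
clock: 11.05
tool_pos: [0.5324, 0.3396, 0.3124]
orientation: [179.9, 0.4, -175.5]
force: [-0.3, 0.4, 0.4]
opening: 0.059
```

```bash
python3 - <<'E'
from h import *
t=ctrl.snapshot('scene');crop('top',t,290,110,100,75,8,'pics/s8c.png')
go(.4145,.1837,.15,184.5)
E
```

```text
lin cm [ 12.96 -14.6    0.14] twist 0.0 | dist 19.5 tool [0.5322 0.3394 0.3115] yaw [-180.      0.36 -175.49] F [ 0.1 -0.5 -0.6] open 0.0584 t 11.1
```

View pics/s8c.png

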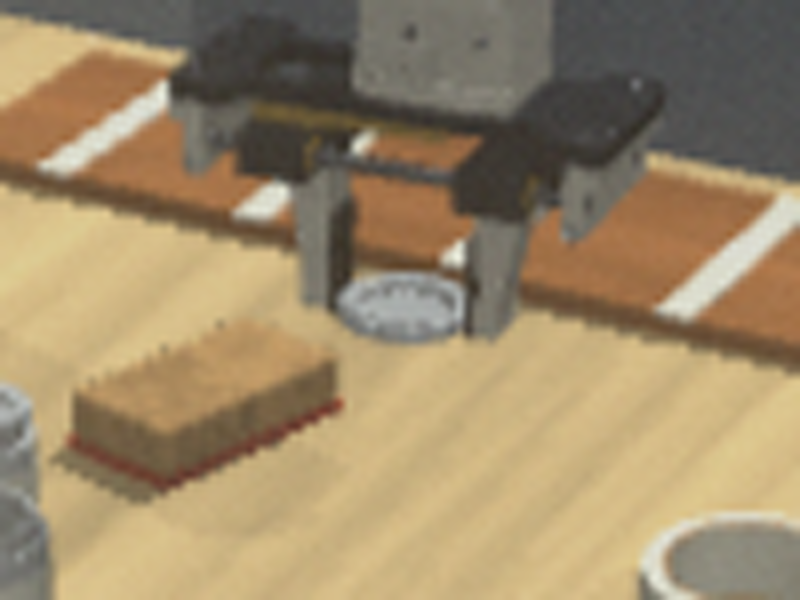

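>>> {"method": "carry_out", "body": {
  "linear": [
    [0.7, -0.8, 0],
    [2, -2.2, 0],
    [3.6, -4, 0.1],
    [5.4, -6, 0.1],
    [7.2, -8.1, 0.1],
    [9, -10.1, 0.1],
    [10.6, -11.9, 0.1],
    [11.8, -13.3, 0.1],
    [12.6, -14.2, 0.1],
    [12.9, -14.55, 0.14],
    [12.96, -14.6, 0.14],
    [12.96, -14.6, 0.14]
  ],
  "twist": [0, 0, 0, 0, 0, 0, 0, 0, 0, 0, 0, 0]
}}

```text
clock: 12.1
tool_pos: [0.4148, 0.1841, 0.3093]
orientation: [180.0, 0.4, -175.5]
force: [-0.2, -0.4, 0.6]
opening: 0.0584
```

```bash
python3 - <<'E'
from h import *
t=ctrl.snapshot('scene');crop('top',t,240,120,80,60,10,'pics/s9c.png')
c=cv2.imread('pics/s9c.png')
p=ctrl.get_obs()['tool_pos']; z=p[2]-.1593-.0167
def draw(r,k): cv2.polylines(c,[(((proj('scene',r)-[240,120]+.5)*10)*16).astype(np.int32)],True,k,1,cv2.LINE_AA,4)
draw(ring((.4144,.1837),.027,.08),(0,0,255)); draw(ring(p,.03,z),(255,0,255)); draw(ring(p,.03,z+.006),(0,255,0))
cv2.imwrite('pics/s9o.png',c)
go(.4144,.1837,.098,184.5)
E
```

```text
lin cm [ 0.1  -0.06  5.2 ] twist 0.0 | dist 5.2 tool [0.415  0.1844 0.3093] yaw [ 180.      0.38 -175.47] F [ 0.   0.8 -0. ] open 0.0585 t 12.15
```

View pics/s9o.png

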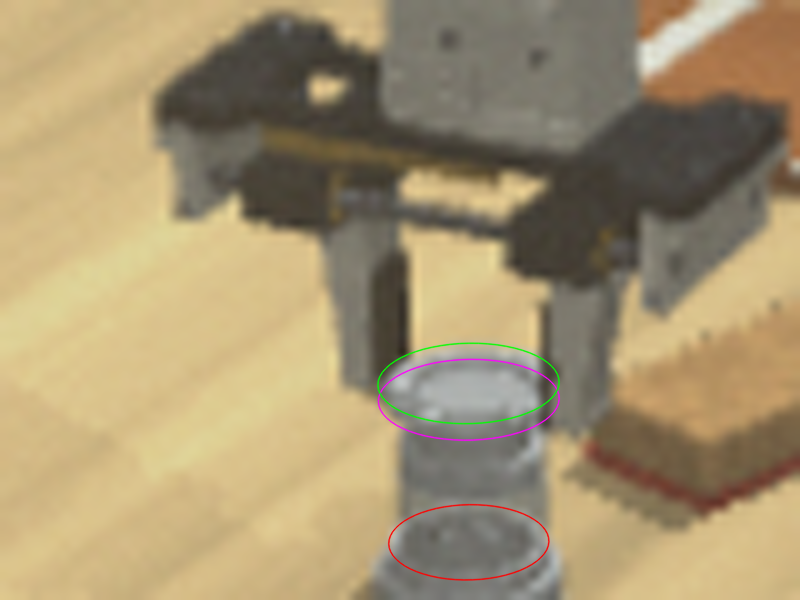

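The rings coincide with the lid at (468,390) and the rim at (470,543). I'll lower it.

>>> {"method": "carry_out", "body": {
  "linear": [
    [0.05, 0, 0.6],
    [0.1, -0.06, 1.6],
    [0.1, -0.06, 2.6],
    [0.1, -0.06, 3.5],
    [0.1, -0.06, 4.2],
    [0.1, -0.06, 4.7],
    [0.1, -0.06, 5.05],
    [0.1, -0.06, 5.2],
    [0.1, -0.06, 5.23],
    [0.1, -0.06, 5.23]
  ],
  "twist": [0, 0, 0, 0, 0, 0, 0, 0, 0, 0]
}}

```text
clock: 12.98
tool_pos: [0.4146, 0.1839, 0.2576]
orientation: [-180.0, 0.4, -175.4]
force: [-3.2, -0.7, 8.7]
opening: 0.059
```

```bash
python3 - <<'E'
from h import *
t=ctrl.snapshot('scene');crop('top',t,240,140,80,60,10,'pics/s10c.png')
go(.4144,.1837,.0970,184.5)
E
```

```text
lin cm [ 0.02 -0.01  0.14] twist 0.1 | dist 0.1 tool [0.4146 0.1838 0.2577] yaw [ 180.      0.4  -175.45] F [-3.3 -0.8  7.9] open 0.0587 t 13.03
```

View pics/s10c.png

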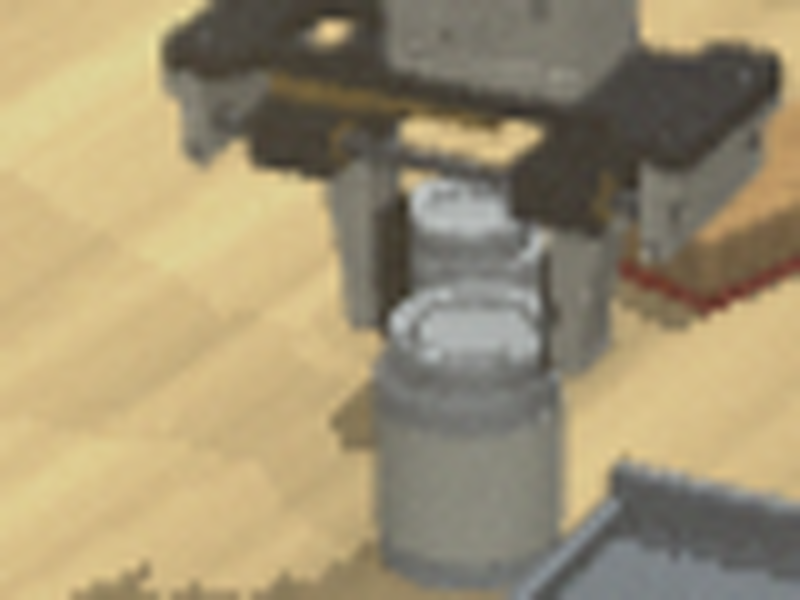

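There is 8 N of contact at about the expected seat height. I'll release and check.

>>> {"method": "carry_out", "body": {
  "linear": [
    [0, 0, 0],
    [0, 0, 0],
    [0, 0, 0],
    [0, 0, 0],
    [0, 0, 0],
    [0, 0, 0],
    [0, 0, -1],
    [0, 0, -3],
    [0, 0, -6],
    [0, 0, -9],
    [0, 0, -10],
    [0, 0, -10]
  ],
  "twist": [0, 0, 0, 0, 0, 0, 0, 0, 0, 0, 0, 0],
  "fingers": 1
}}

```text
clock: 14.03
tool_pos: [0.4145, 0.1843, 0.3607]
orientation: [179.8, 0.7, -175.4]
force: [0.2, 0.1, -0.4]
opening: 0.0875
```

```bash
python3 - <<'E'
from h import *
t=ctrl.snapshot('scene');crop('top',t,240,140,80,60,10,'pics/s11c.png')
t=ctrl.snapshot('top');cv2.imwrite('pics/t11.png',t);crop('top',t,130,220,100,75,8,'pics/t11c.png')
go(.4144,.1837,.0970,184.5)
E
```

```text
lin cm [ 0.000e+00 -1.000e-02  1.013e+01] twist 0.0 | dist 10.1 tool [0.4137 0.1837 0.3576] yaw [ 179.96    0.42 -175.46] F [-0.8 -0.6 -0.8] open 0.0877 t 14.13
```

View pics/s11c.png

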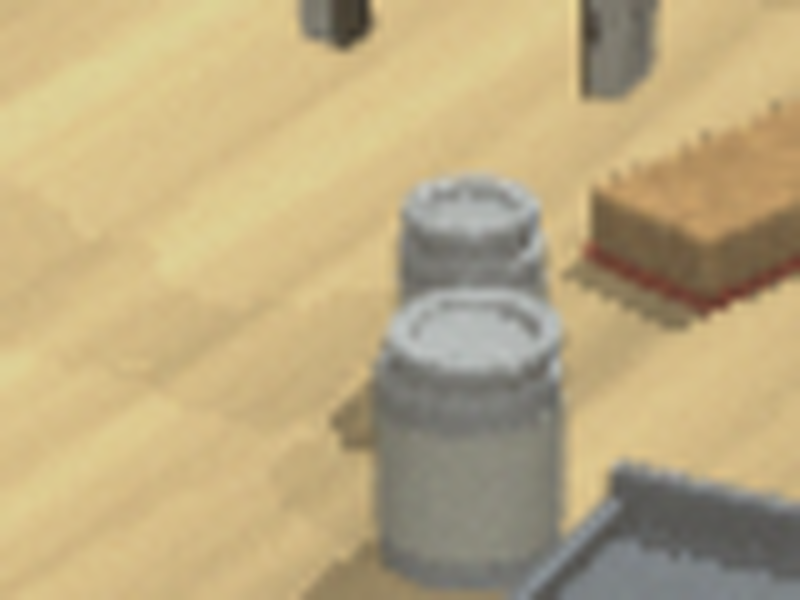

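View pics/t11.png

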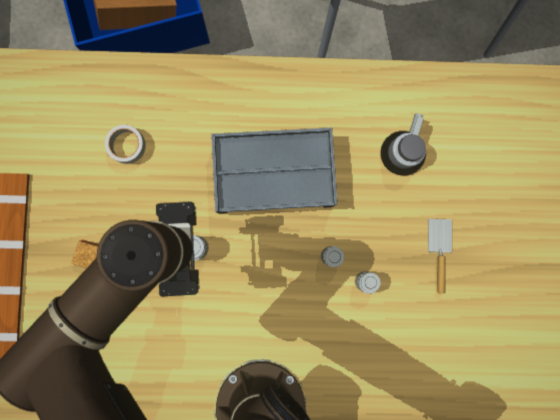

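```bash
python3 - <<'E'
from h import *
c=cv2.imread('pics/s11c.png')
def draw(r,k): cv2.polylines(c,[(((proj('scene',r)-[240,140]+.5)*10)*16).astype(np.int32)],True,k,1,cv2.LINE_AA,4)
P=(.4139,.1839)
draw(ring(P,.032,.0),(0,0,255));draw(ring(P,.032,.072),(0,0,255)); draw(ring(P,.03,.08),(255,0,255)); draw(ring(P,.03,.086),(0,255,0))
cv2.imwrite('pics/s11o.png',c)
E
```

```text
(no output)
```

View pics/s11o.png

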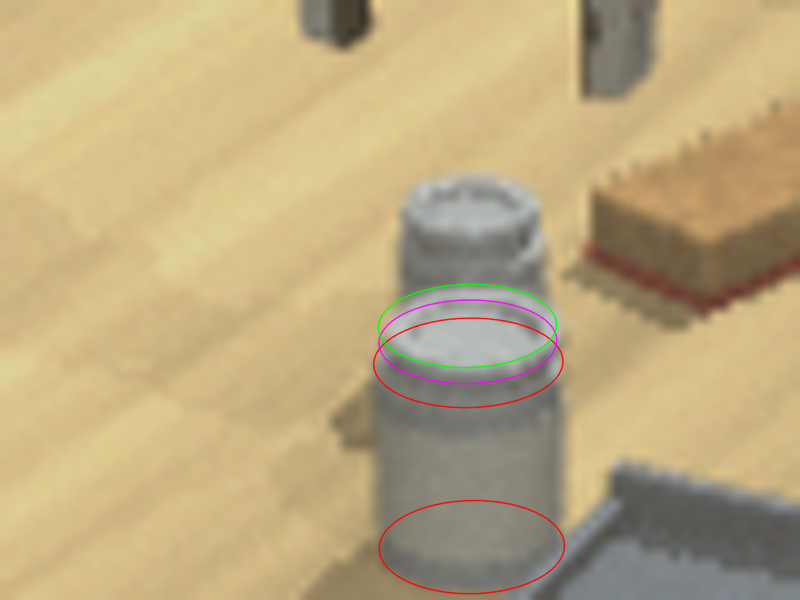

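The large lid is seated and level at (476,330), about 2 mm off centre, so both lids are on while the tins stand on the bench. Next is the closed small tin on the left, t1. I'll plan the slots as front lane Y = −0.10, −0.028 and +0.045, and back lane +0.10.

```bash
cat >> h.py <<'E'
S=(.6195,-.0188,.0800)
def slot(X,Y): return shelfpt(S,np.array([X]),np.array([Y]),0)[0][:2]
SL={'a':slot(-.048,.045),'b':slot(-.048,-.028),'c':slot(-.048,-.10),'L':slot(.048,.10)}
YAW=184.6
E
python3 - <<'E'
from h import *
print({k:v.round(4) for k,v in SL.items()})
go(.347,.2923,.19,YAW)
E
```

```text
{'a': array([0.5681, 0.0222]), 'b': array([ 0.5739, -0.0505]), 'c': array([ 0.5796, -0.1223]), 'L': array([0.6594, 0.0847])}
lin cm [ 5.8  11.36  0.8 ] twist -0.1 | dist 12.8 tool [0.4137 0.1837 0.3576] yaw [ 179.96    0.42 -175.46] F [-0.8 -0.6 -0.8] open 0.0877 t 14.13
```

>>> {"method": "carry_out", "body": {
  "linear": [
    [0.8, 1.6, 0],
    [2, 4, 0],
    [3.4, 6.6, 0.2],
    [4.6, 9, 0.4],
    [5.4, 10.6, 0.6],
    [5.8, 11.36, 0.8],
    [5.8, 11.36, 0.8],
    [5.8, 11.36, 0.8]
  ],
  "twist": [0, 0, 0, 0, 0, 0, 0, 0],
  "fingers": 1
}}

```text
clock: 14.8
tool_pos: [0.3467, 0.2921, 0.3482]
orientation: [-179.9, 0.3, -175.4]
force: [0.1, -0.3, -0.2]
opening: 0.0877
```

```bash
python3 - <<'E'
from h import *
t=ctrl.snapshot('scene');cv2.imwrite('pics/s12.png',t);crop('top',t,230,100,100,75,8,'pics/s12c.png')
go(.347,.2923,.036,YAW)
c=cv2.imread('pics/s12c.png')
def draw(r,k): cv2.polylines(c,[(((proj('scene',r)-[230,100]+.5)*8)*16).astype(np.int32)],True,k,1,cv2.LINE_AA,4)
P=(.347,.2925)
draw(ring(P,.027,.0),(0,0,255));draw(ring(P,.027,.054),(0,0,255)); draw(ring(P,.025,.068),(0,255,0))
cv2.imwrite('pics/s12o.png',c)
E
```

```text
lin cm [ 0.09  0.05 15.32] twist -0.0 | dist 15.3 tool [0.347  0.2919 0.3485] yaw [-179.96    0.36 -175.45] F [-0.1  0.1  0.2] open 0.0875 t 14.85
```

View pics/s12o.png

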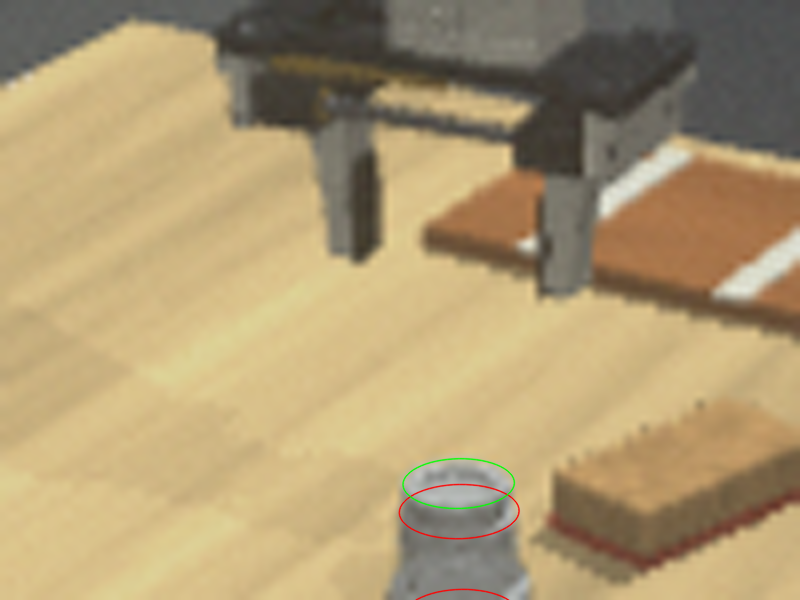

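The rings match t1, with its top at (459,483). I'll descend and grip.

>>> {"method": "carry_out", "body": {
  "linear": [
    [0.05, 0, 1.5],
    [0.09, 0.05, 4],
    [0.09, 0.05, 7],
    [0.09, 0.05, 10],
    [0.09, 0.05, 12.5],
    [0.09, 0.05, 14.2],
    [0.09, 0.05, 15],
    [0.09, 0.05, 15.3],
    [0.09, 0.05, 15.3],
    [0.09, 0.05, 15.3]
  ],
  "twist": [0, 0, 0, 0, 0, 0, 0, 0, 0, 0]
}}

```text
clock: 15.68
tool_pos: [0.3474, 0.2924, 0.1963]
orientation: [180.0, 0.4, -175.5]
force: [-0.3, 0.1, -0.4]
opening: 0.0878
```

>>> {"method": "carry_out", "body": {
  "linear": [
    [0, 0, 0],
    [0, 0, 0],
    [0, 0, 0],
    [0, 0, 0],
    [0, 0, 0],
    [0, 0, 0],
    [0, 0, 0],
    [0, 0, 0],
    [0, 0, 0]
  ],
  "twist": [0, 0, 0, 0, 0, 0, 0, 0, 0],
  "fingers": -1
}}

```text
clock: 16.43
tool_pos: [0.3473, 0.2924, 0.1964]
orientation: [-180.0, 0.4, -175.5]
force: [-3.5, -0.4, 5.1]
opening: 0.0525
```

```bash
python3 - <<'E'
from h import *
t=ctrl.snapshot('scene');crop('top',t,230,120,100,75,8,'pics/s13c.png')
go(.347,.2923,.036,YAW)
E
```

```text
lin cm [ 0.03 -0.01  0.11] twist -0.1 | dist 0.1 tool [0.3473 0.2924 0.1964] yaw [-180.      0.39 -175.46] F [-2.6 -1.3  6.1] open 0.0531 t 16.48
```

View pics/s13c.png

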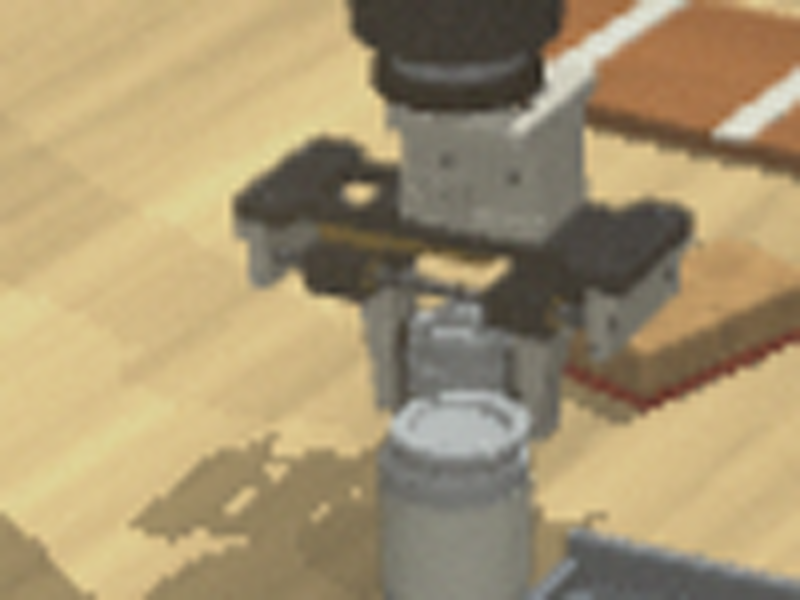

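t1 is gripped with the opening at 53 mm. I'll lift it.

>>> {"method": "carry_out", "body": {
  "linear": [
    [0, 0, -1],
    [0, 0, -3],
    [0, 0, -5.5],
    [0, 0, -8],
    [0, 0, -10.5],
    [0, 0, -13],
    [0, 0, -14.5],
    [0, 0, -15],
    [0, 0, -15]
  ],
  "twist": [0, 0, 0, 0, 0, 0, 0, 0, 0]
}}

```text
clock: 17.23
tool_pos: [0.3464, 0.2925, 0.3472]
orientation: [179.9, 0.5, -175.5]
force: [0.1, -0.3, -0.7]
opening: 0.0528
```

```bash
python3 - <<'E'
from h import *
go(*SL['a'],.187,YAW)
E
```

```text
lin cm [-19.96 -28.69   0.19] twist -0.1 | dist 35.0 tool [0.3464 0.2925 0.3472] yaw [ 179.88    0.46 -175.46] F [ 0.1 -0.3 -0.7] open 0.0528 t 17.23
```

>>> {"method": "carry_out", "body": {
  "linear": [
    [-0.8, -1.1, 0],
    [-2.2, -3.2, 0],
    [-4.3, -6.2, 0],
    [-6.4, -9.2, 0],
    [-8.5, -12.2, 0.1],
    [-10.6, -15.2, 0.1],
    [-12.7, -18.2, 0.1],
    [-14.8, -21.2, 0.1],
    [-16.8, -24.2, 0.1],
    [-18.5, -26.6, 0.1],
    [-19.6, -28.1, 0.1],
    [-19.96, -28.69, 0.1]
  ],
  "twist": [0, 0, 0, 0, 0, 0, 0, 0, 0, 0, 0, 0]
}}

```text
clock: 18.23
tool_pos: [0.5691, 0.0201, 0.3444]
orientation: [179.9, 0.2, -175.6]
force: [0.0, 0.6, -1.2]
opening: 0.0528
```

```bash
python3 - <<'E'
from h import *
go(*SL['a'],.110,YAW)
t=ctrl.snapshot('scene');crop('top',t,230,140,160,120,5,'pics/s14c.png')
E
```

```text
lin cm [0.12 0.22 7.51] twist -0.2 | dist 7.5 tool [0.5691 0.0201 0.3444] yaw [ 179.94    0.25 -175.62] F [ 0.   0.6 -1.2] open 0.0528 t 18.23
```

View pics/s14c.png

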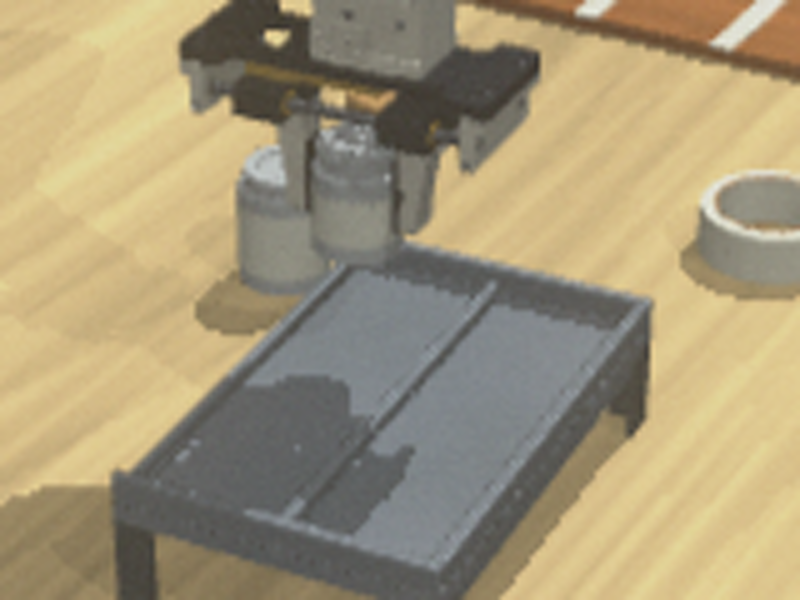

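t1 hangs upright over the front lane. I'll lower it to about 1–2 mm above the board.

>>> {"method": "carry_out", "body": {
  "linear": [
    [0.1, 0.1, 0.8],
    [0.12, 0.22, 2.2],
    [0.12, 0.22, 4],
    [0.12, 0.22, 5.6],
    [0.12, 0.22, 6.7],
    [0.12, 0.22, 7.3],
    [0.12, 0.22, 7.6],
    [0.12, 0.22, 7.6],
    [0.12, 0.22, 7.6],
    [0.12, 0.22, 7.6]
  ],
  "twist": [0, -0.2, -0.2, -0.2, -0.2, -0.2, -0.2, -0.2, -0.2, -0.2]
}}

```text
clock: 19.12
tool_pos: [0.5682, 0.0227, 0.2694]
orientation: [179.9, 0.3, -175.4]
force: [-0.6, -0.0, -1.0]
opening: 0.0527
```

```bash
python3 - <<'E'
from h import *
go(*SL['a'],.1075,YAW)
t=ctrl.snapshot('scene');crop('top',t,260,160,80,60,10,'pics/s15c.png')
E
```

```text
lin cm [ 0.02 -0.04  0.26] twist 0.0 | dist 0.3 tool [0.5682 0.0227 0.2694] yaw [ 179.93    0.33 -175.4 ] F [-0.6 -0.  -1. ] open 0.0527 t 19.12
```

View pics/s15c.png

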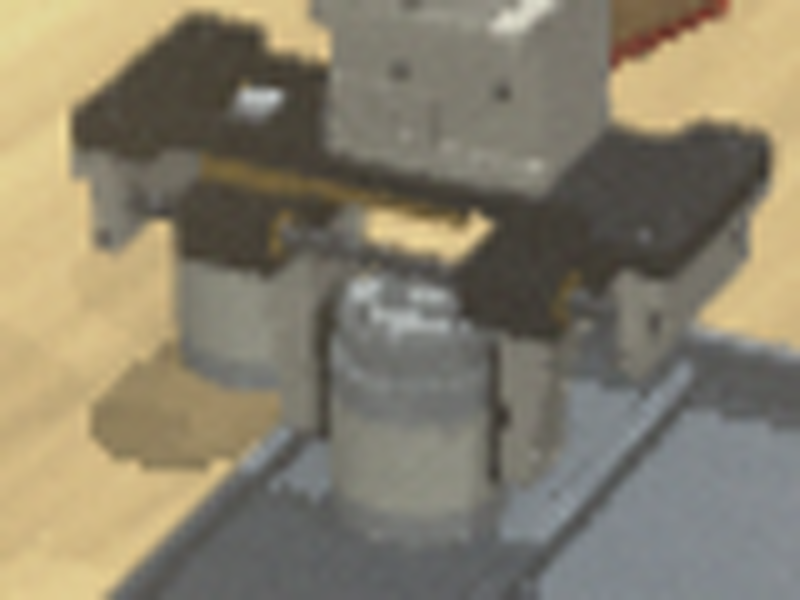

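>>> {"method": "carry_out", "body": {
  "linear": [
    [0, 0, 0.15],
    [0, 0, 0.28],
    [0, 0, 0.28],
    [0, 0, 0.28]
  ],
  "twist": [0, 0, 0, 0]
}}

```text
clock: 19.5
tool_pos: [0.5681, 0.0225, 0.2666]
orientation: [179.9, 0.3, -175.4]
force: [-0.8, 0.5, -0.4]
opening: 0.0528
```

>>> {"method": "carry_out", "body": {
  "linear": [
    [0, 0, 0],
    [0, 0, 0],
    [0, 0, 0],
    [0, 0, 0],
    [0, 0, 0],
    [0, 0, 0],
    [0, 0, -1.5],
    [0, 0, -4],
    [0, 0, -7],
    [0, 0, -9],
    [0, 0, -10],
    [0, 0, -10]
  ],
  "twist": [0, 0, 0, 0, 0, 0, 0, 0, 0, 0, 0, 0],
  "fingers": 1
}}

```text
clock: 20.5
tool_pos: [0.5681, 0.0225, 0.3692]
orientation: [179.9, 0.6, -175.4]
force: [0.5, -0.5, -0.3]
opening: 0.0877
```

```bash
python3 - <<'E'
from h import *
t=ctrl.snapshot('scene');cv2.imwrite('pics/s16.png',t)
go(.4002,-.179,.19,YAW)
print(fit('scene',t,'Sc',.335,-.2725),fit('scene',t,'Sc',.4,-.179))
u=ctrl.snapshot('top');cv2.imwrite('pics/t16.png',u)
E
```

```text
lin cm [ 18.31 -18.74   1.62] twist -0.0 | dist 26.3 tool [0.5676 0.0224 0.3673] yaw [ 179.88    0.45 -175.42] F [-1.   0.1 -0.7] open 0.0879 t 20.55
(array([ 0.33550663, -0.2728579 ]), np.float64(157.9894117647059)) (array([ 0.38269246, -0.15807823]), np.float64(120.28941176470587))
```

View pics/s16.png

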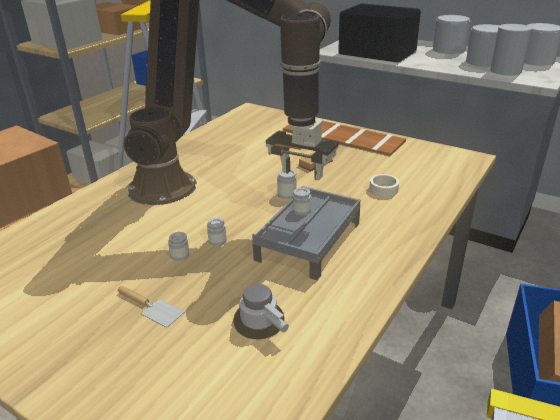

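t1 stands in the front lane at (302,202). The closed tin t2 appears to have been knocked, so I'll refit it.

```bash
python3 - <<'E'
from h import *
t=cv2.imread('pics/s16.png');u=cv2.imread('pics/t16.png')
for st in [(.383,-.158),(.40,-.16),(.41,-.18)]:
    print(fit('scene',t,'Sc',*st),fit('top',u,'Sc',*st))
crop('top',u,290,200,120,90,6,'pics/t16c.png')
crop('top',t,140,200,120,90,6,'pics/s16c.png')
E
```

```text
(array([ 0.38266388, -0.15804068]), np.float64(116.4121568627451)) (array([ 0.38298373, -0.15917533]), np.float64(22.365490196078433))
(array([ 0.38252672, -0.15788974]), np.float64(108.3164705882353)) (array([ 0.38263565, -0.1592465 ]), np.float64(19.665098039215685))
(array([ 0.38269949, -0.15809897]), np.float64(111.89960784313726)) (array([ 0.38261393, -0.15925292]), np.float64(18.64392156862745))
```

View pics/t16c.png

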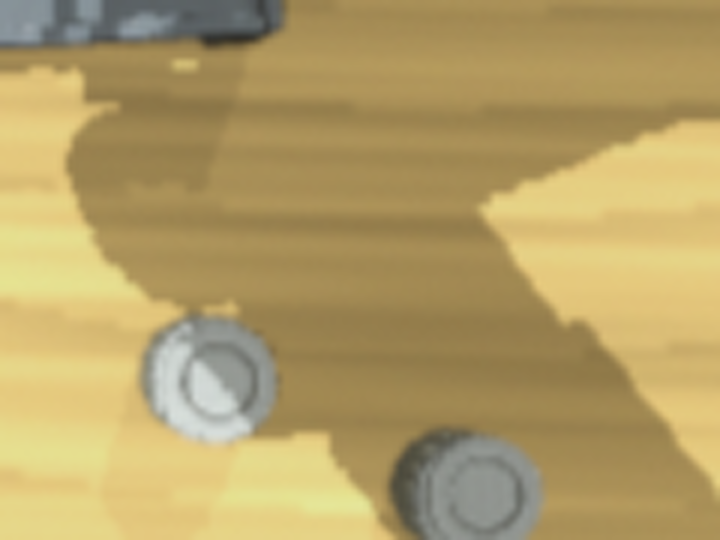

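View pics/s16c.png

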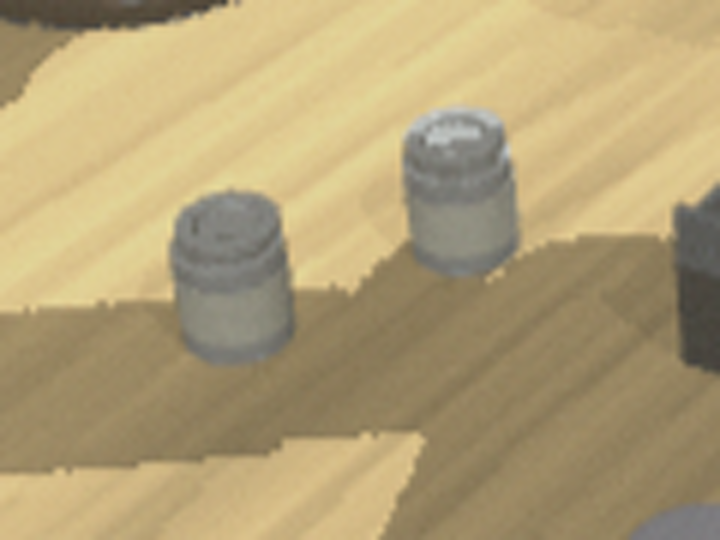

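The knock has already happened: t2 is upright at (0.3826, −0.1586). I'll go above it.

```bash
python3 - <<'E'
from h import *
go(.3826,-.1586,.19,YAW)
E
```

```text
lin cm [ 19.85 -16.57   1.54] twist -0.0 | dist 25.9 tool [0.5672 0.0223 0.366 ] yaw [ 179.9     0.31 -175.43] F [-0.2 -0.4 -0.1] open 0.0878 t 20.6
```

>>> {"method": "carry_out", "body": {
  "linear": [
    [1.2, -1, 0],
    [3.2, -2.7, 0],
    [5.6, -4.7, 0],
    [8, -6.7, 0.3],
    [10.4, -8.7, 0.6],
    [12.8, -10.7, 0.9],
    [15, -12.6, 1.2],
    [17.2, -14.4, 1.4],
    [18.8, -15.7, 1.54],
    [19.6, -16.4, 1.54],
    [19.85, -16.57, 1.54],
    [19.85, -16.57, 1.54]
  ],
  "twist": [0, 0, 0, 0, 0, 0, 0, 0, 0, 0, 0, 0]
}}

```text
clock: 21.6
tool_pos: [0.3824, -0.1589, 0.3487]
orientation: [179.9, 0.3, -175.5]
force: [0.1, 0.2, 0.3]
opening: 0.0878
```

```bash
python3 - <<'E'
from h import *
go(.3826,-.1586,.036,YAW)
t=ctrl.snapshot('scene');print(fit('scene',t,'Sc',.3826,-.158)); crop('top',t,150,160,160,120,5,'pics/s17c.png')
E
```

```text
lin cm [ 0.05 -0.   15.34] twist -0.1 | dist 15.3 tool [ 0.3824 -0.1589  0.3487] yaw [ 179.89    0.26 -175.49] F [0.1 0.2 0.3] open 0.0878 t 21.6
(array([ 0.38263428, -0.15799731]), np.float64(97.34274509803922))
```

View pics/s17c.png

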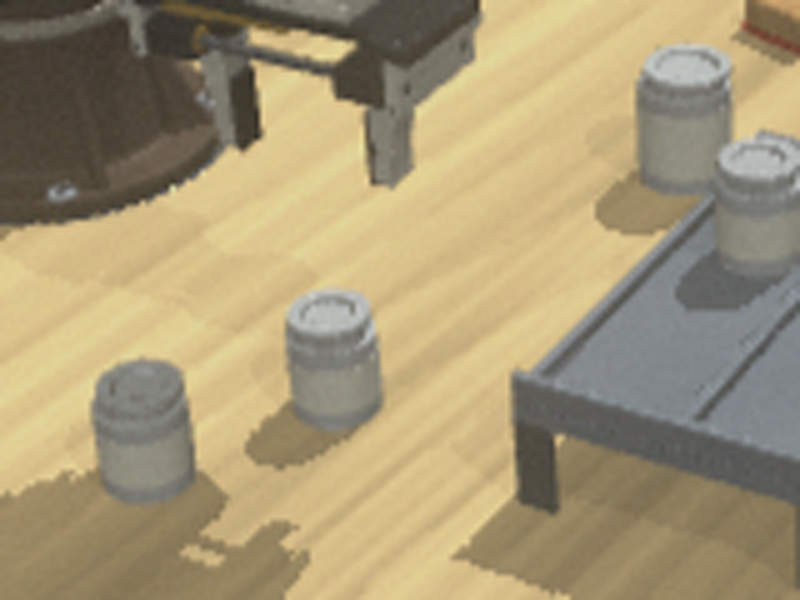

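t2 stands at (333,360) below the gripper, and t1 and the large tin look fine. I'll descend and grip.

>>> {"method": "carry_out", "body": {
  "linear": [
    [0.05, 0, 1.5],
    [0.05, 0, 4],
    [0.05, 0, 7],
    [0.05, 0, 10],
    [0.05, 0, 12.5],
    [0.05, 0, 14.2],
    [0.05, 0, 15],
    [0.05, 0, 15.34],
    [0.05, 0, 15.34],
    [0.05, 0, 15.34]
  ],
  "twist": [0, 0, 0, 0, 0, 0, 0, 0, 0, 0]
}}

```text
clock: 22.48
tool_pos: [0.384, -0.158, 0.1961]
orientation: [179.9, 0.3, -175.4]
force: [-0.3, 0.1, 0.8]
opening: 0.0873
```

>>> {"method": "carry_out", "body": {
  "linear": [
    [0, 0, 0],
    [0, 0, 0],
    [0, 0, 0],
    [0, 0, 0],
    [0, 0, 0],
    [0, 0, 0],
    [0, 0, 0],
    [0, 0, 0],
    [0, 0, 0]
  ],
  "twist": [0, 0, 0, 0, 0, 0, 0, 0, 0],
  "fingers": -1
}}

```text
clock: 23.23
tool_pos: [0.3836, -0.1581, 0.1962]
orientation: [179.9, 0.3, -175.4]
force: [-3.1, -0.9, 7.2]
opening: 0.0532
```

>>> {"method": "carry_out", "body": {
  "linear": [
    [0, 0, -1],
    [0, 0, -3],
    [0, 0, -5.5],
    [0, 0, -8],
    [0, 0, -10.5],
    [0, 0, -13],
    [0, 0, -14.5],
    [0, 0, -15],
    [0, 0, -15]
  ],
  "twist": [0, 0, 0, 0, 0, 0, 0, 0, 0]
}}

```text
clock: 23.98
tool_pos: [0.3831, -0.1583, 0.347]
orientation: [179.9, 0.4, -175.4]
force: [0.3, -0.2, -2.7]
opening: 0.0526
```

```bash
python3 - <<'E'
from h import *
go(*SL['b'],.185,YAW)
t=ctrl.snapshot('scene');crop('top',t,150,160,160,120,5,'pics/s18c.png')
u=ctrl.snapshot('top');print(fit('top',u,'Sc',*SL['a'],.07)[0]-SL['a'])
E
```

```text
lin cm [-19.88   9.22   0.43] twist -0.0 | dist 21.9 tool [ 0.3831 -0.1583  0.347 ] yaw [ 179.9     0.43 -175.43] F [ 0.3 -0.2 -2.7] open 0.0526 t 23.98
[0.02748265 0.01519393]
```

View pics/s18c.png

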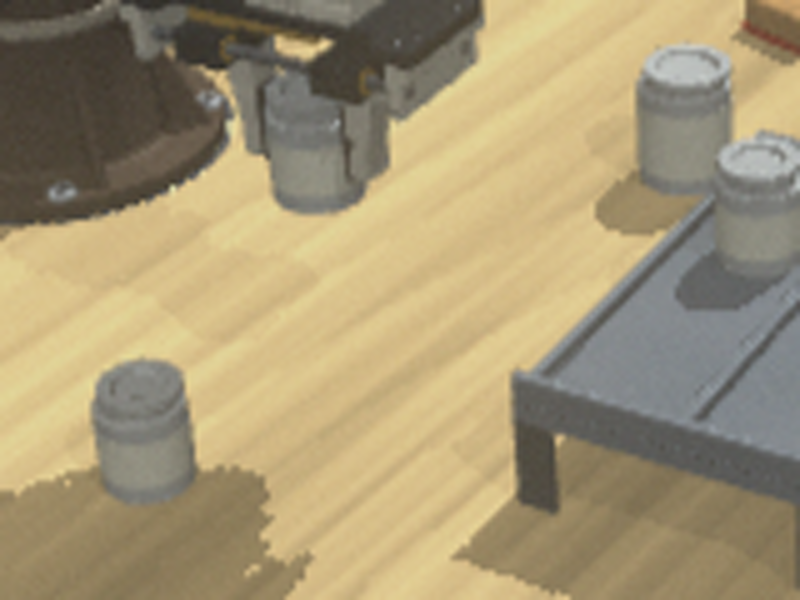

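>>> {"method": "carry_out", "body": {
  "linear": [
    [-0.8, 0.4, 0],
    [-2.4, 1.1, 0],
    [-4.6, 2.1, 0],
    [-7, 3.2, 0],
    [-9.4, 4.4, 0],
    [-11.8, 5.5, 0],
    [-14.2, 6.6, 0.1],
    [-16.5, 7.7, 0.2],
    [-18.4, 8.5, 0.3],
    [-19.5, 9.05, 0.4],
    [-19.88, 9.22, 0.43],
    [-19.88, 9.22, 0.43]
  ],
  "twist": [0, 0, 0, 0, 0, 0, 0, 0, 0, 0, 0, 0]
}}

```text
clock: 25.08
tool_pos: [0.5741, -0.0498, 0.3401]
orientation: [179.9, 0.1, -175.4]
force: [0.2, -0.0, -2.1]
opening: 0.0524
```

```bash
python3 - <<'E'
from h import *
go(*SL['b'],.1077,YAW)
E
```

```text
lin cm [ 0.04 -0.08  7.31] twist -0.0 | dist 7.3 tool [ 0.5741 -0.0498  0.3401] yaw [ 1.7990e+02  7.0000e-02 -1.7541e+02] F [ 0.2 -0.  -2.1] open 0.0524 t 25.08
```

>>> {"method": "carry_out", "body": {
  "linear": [
    [0.04, -0.05, 0.8],
    [0.04, -0.08, 2.2],
    [0.04, -0.08, 3.9],
    [0.04, -0.08, 5.4],
    [0.04, -0.08, 6.5],
    [0.04, -0.08, 7.1],
    [0.04, -0.08, 7.28],
    [0.04, -0.08, 7.3],
    [0.04, -0.08, 7.3],
    [0.04, -0.08, 7.3],
    [0.04, -0.08, 7.3]
  ],
  "twist": [0, 0, 0, 0, 0, 0, 0, 0, 0, 0, 0]
}}

```text
clock: 26.0
tool_pos: [0.5741, -0.0504, 0.2677]
orientation: [179.9, 0.1, -175.4]
force: [-0.5, 0.0, -1.3]
opening: 0.0527
```

```bash
python3 - <<'E'
from h import *
go(*SL['b'],.1072,YAW)
t=ctrl.snapshot('scene');crop('top',t,240,160,100,75,8,'pics/s19c.png')
E
```

```text
lin cm [ 0.02 -0.01  0.12] twist -0.0 | dist 0.1 tool [ 0.5741 -0.0504  0.2677] yaw [ 1.7989e+02  1.4000e-01 -1.7541e+02] F [-0.5  0.  -1.3] open 0.0527 t 26.0
```

View pics/s19c.png

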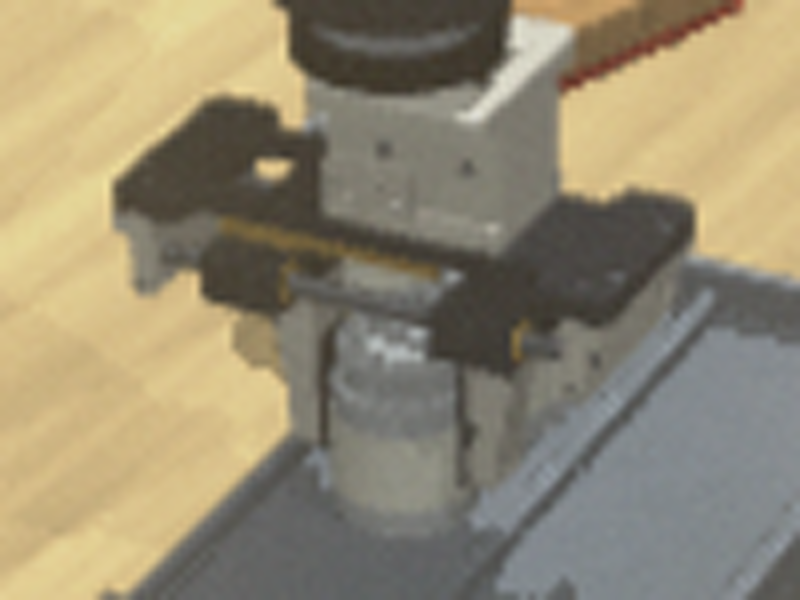

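The tin is in the lane, about 1 mm above the board. I'll set it down and release.

>>> {"method": "carry_out", "body": {
  "linear": [
    [0, 0, 0.1],
    [0, 0, 0.12],
    [0, 0, 0.12]
  ],
  "twist": [0, 0, 0]
}}

```text
clock: 26.3
tool_pos: [0.574, -0.0504, 0.2665]
orientation: [179.9, 0.1, -175.4]
force: [0.7, -0.0, -1.8]
opening: 0.0526
```

>>> {"method": "carry_out", "body": {
  "linear": [
    [0, 0, 0],
    [0, 0, 0],
    [0, 0, 0],
    [0, 0, 0],
    [0, 0, 0],
    [0, 0, 0],
    [0, 0, -1.5],
    [0, 0, -4],
    [0, 0, -7],
    [0, 0, -9],
    [0, 0, -10],
    [0, 0, -10]
  ],
  "twist": [0, 0, 0, 0, 0, 0, 0, 0, 0, 0, 0, 0],
  "fingers": 1
}}

```text
clock: 27.3
tool_pos: [0.5743, -0.0506, 0.3691]
orientation: [179.9, 0.4, -175.4]
force: [0.4, 0.3, 0.8]
opening: 0.0877
```

```bash
python3 - <<'E'
from h import *
t=ctrl.snapshot('scene');cv2.imwrite('pics/s20.png',t); crop('top',t,140,160,200,150,4,'pics/s20c.png')
u=ctrl.snapshot('top');cv2.imwrite('pics/t20.png',u)
print(fit('scene',t,'Sc',.3355,-.2725),fit('top',u,'Sc',.3355,-.2725))
go(.335,-.2732,.19,YAW)
E
```

```text
(array([ 0.33545847, -0.27272668]), np.float64(168.09843137254902)) (array([ 0.33471034, -0.27432271]), np.float64(39.306666666666665))
lin cm [ 25.55 -20.29   1.56] twist -0.0 | dist 32.7 tool [ 0.5735 -0.0506  0.3659] yaw [ 1.7986e+02  1.3000e-01 -1.7543e+02] F [-0.4  0.8 -1.8] open 0.0877 t 27.4
```

View pics/s20c.png

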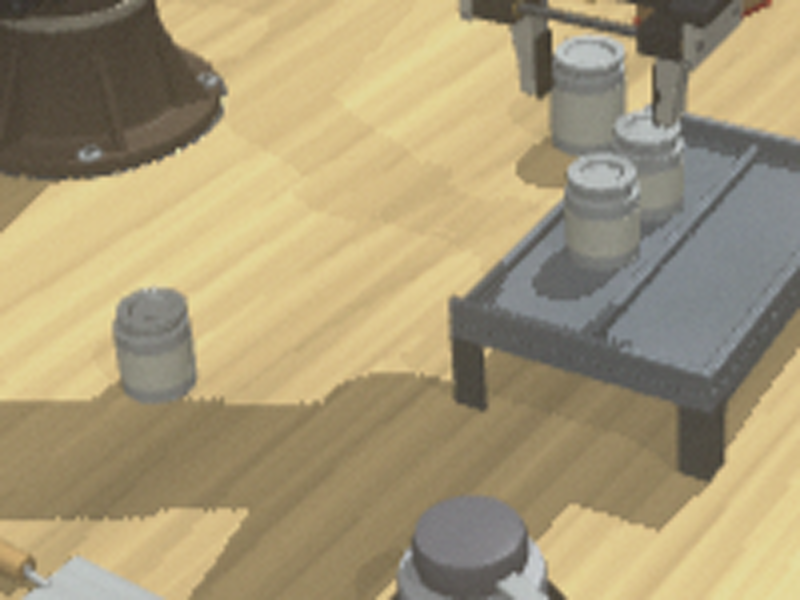

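Both tins stand upright in the front lane, at (602,210) and (650,165). The lidded small tin at (155,345) is next.

>>> {"method": "carry_out", "body": {
  "linear": [
    [1.2, -1, 0],
    [3.5, -2.8, 0],
    [6.5, -5.2, 0],
    [9.6, -7.6, 0.3],
    [12.7, -10.1, 0.6],
    [15.8, -12.5, 0.9],
    [18.8, -14.9, 1.2],
    [21.6, -17.1, 1.4],
    [23.8, -18.9, 1.56],
    [25.1, -19.9, 1.56],
    [25.55, -20.29, 1.56],
    [25.55, -20.29, 1.56]
  ],
  "twist": [0, 0, 0, 0, 0, 0, 0, 0, 0, 0, 0, 0]
}}

```text
clock: 28.4
tool_pos: [0.3336, -0.2738, 0.3483]
orientation: [179.8, 0.0, -175.6]
force: [-0.3, -0.5, -0.6]
opening: 0.0877
```

```bash
python3 - <<'E'
from h import *
go(.335,-.2732,.036,YAW)
E
```

```text
lin cm [-0.14  0.   15.3 ] twist -0.2 | dist 15.3 tool [ 0.3336 -0.2738  0.3483] yaw [ 1.7981e+02  2.0000e-02 -1.7555e+02] F [-0.3 -0.5 -0.6] open 0.0877 t 28.4
```

>>> {"method": "carry_out", "body": {
  "linear": [
    [-0.1, 0, 1.5],
    [-0.14, 0, 4],
    [-0.14, 0, 7],
    [-0.14, 0, 10],
    [-0.14, 0, 12.5],
    [-0.14, 0, 14.2],
    [-0.14, 0, 15],
    [-0.14, 0, 15.3],
    [-0.14, 0, 15.3],
    [-0.14, 0, 15.3]
  ],
  "twist": [0, 0, 0, 0, 0, 0, 0, 0, 0, 0]
}}

```text
clock: 29.23
tool_pos: [0.3357, -0.2731, 0.1959]
orientation: [179.8, 0.1, -175.5]
force: [-0.8, -1.1, -0.1]
opening: 0.0877
```

```bash
python3 - <<'E'
from h import *
go(.335,-.2732,.036,YAW)
t=ctrl.snapshot('scene'); crop('top',t,130,190,100,75,8,'pics/s21c.png')
E
```

```text
lin cm [ 0.07 -0.    0.06] twist -0.1 | dist 0.1 tool [ 0.3357 -0.2731  0.1959] yaw [ 1.7984e+02  7.0000e-02 -1.7552e+02] F [-0.8 -1.1 -0.1] open 0.0877 t 29.23
```

View pics/s21c.png

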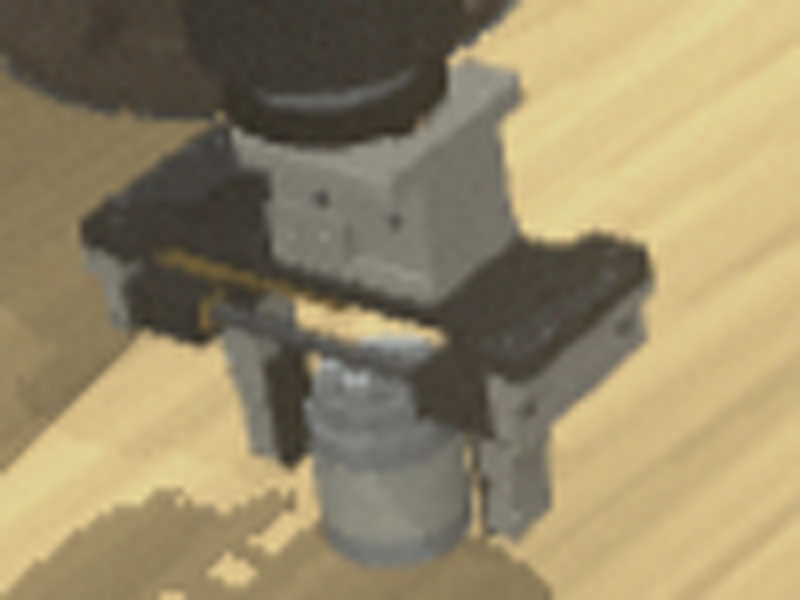

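The lidded tin at (395,460) sits between the fingers. I'll grip it and lift gently.

>>> {"method": "carry_out", "body": {
  "linear": [
    [0, 0, 0],
    [0, 0, 0],
    [0, 0, 0],
    [0, 0, 0],
    [0, 0, 0],
    [0, 0, 0],
    [0, 0, 0],
    [0, 0, 0],
    [0, 0, 0]
  ],
  "twist": [0, 0, 0, 0, 0, 0, 0, 0, 0],
  "fingers": -1
}}

```text
clock: 30.03
tool_pos: [0.3355, -0.2732, 0.1962]
orientation: [179.8, 0.1, -175.5]
force: [-1.8, 1.0, 4.5]
opening: 0.0521
```

>>> {"method": "carry_out", "body": {
  "linear": [
    [0, 0, -0.4],
    [0, 0, -1.2],
    [0, 0, -2.4],
    [0, 0, -4],
    [0, 0, -6],
    [0, 0, -8],
    [0, 0, -10],
    [0, 0, -12],
    [0, 0, -13.5],
    [0, 0, -14.4],
    [0, 0, -14.9],
    [0, 0, -15]
  ],
  "twist": [0, 0, 0, 0, 0, 0, 0, 0, 0, 0, 0, 0]
}}

```text
clock: 31.03
tool_pos: [0.3353, -0.2736, 0.347]
orientation: [179.9, 0.2, -175.5]
force: [0.7, -0.1, -1.3]
opening: 0.0528
```

```bash
python3 - <<'E'
from h import *
go(*SL['c'],.185,YAW)
t=ctrl.snapshot('scene'); crop('top',t,120,150,100,75,8,'pics/s22c.png')
E
```

```text
lin cm [-25.54  13.18   0.37] twist -0.1 | dist 28.7 tool [ 0.3353 -0.2736  0.347 ] yaw [ 1.7987e+02  1.7000e-01 -1.7552e+02] F [ 0.7 -0.1 -1.3] open 0.0528 t 31.03
```

View pics/s22c.png

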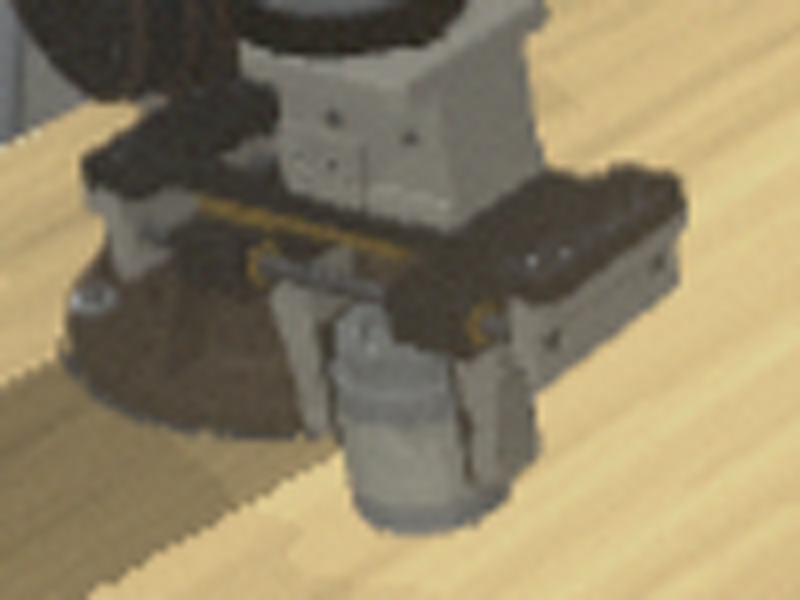

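>>> {"method": "carry_out", "body": {
  "linear": [
    [-0.3, 0.15, 0],
    [-1, 0.5, 0],
    [-2.1, 1.1, 0],
    [-3.5, 1.8, 0],
    [-5.2, 2.7, 0],
    [-7, 3.6, 0],
    [-8.8, 4.5, 0],
    [-10.4, 5.4, 0],
    [-11.7, 6, 0],
    [-12.6, 6.5, 0],
    [-13, 6.7, 0],
    [-13, 6.7, 0]
  ],
  "twist": [0, 0, 0, 0, 0, 0, 0, 0, 0, 0, 0, 0]
}}

```text
clock: 32.08
tool_pos: [0.4603, -0.1961, 0.3463]
orientation: [179.8, 0.1, -175.5]
force: [-0.9, -0.6, -0.9]
opening: 0.0526
```

```bash
python3 - <<'E'
from h import *
go(*SL['c'],.185,YAW)
E
```

```text
lin cm [-12.48   6.41   0.23] twist -0.1 | dist 14.0 tool [ 0.4603 -0.1961  0.3463] yaw [ 1.7984e+02  6.0000e-02 -1.7548e+02] F [-0.9 -0.6 -0.9] open 0.0526 t 32.08
```

>>> {"method": "carry_out", "body": {
  "linear": [
    [-0.4, 0.2, 0],
    [-1.2, 0.6, 0],
    [-2.4, 1.2, 0],
    [-3.9, 2, 0],
    [-5.6, 2.9, 0],
    [-7.4, 3.8, 0],
    [-9.1, 4.7, 0],
    [-10.6, 5.4, 0.1],
    [-11.7, 6, 0.15],
    [-12.3, 6.3, 0.2],
    [-12.48, 6.41, 0.23],
    [-12.48, 6.41, 0.23]
  ],
  "twist": [0, 0, 0, 0, 0, 0, 0, 0, 0, 0, 0, 0]
}}

```text
clock: 33.08
tool_pos: [0.5798, -0.1221, 0.3439]
orientation: [179.8, 0.0, -175.5]
force: [-0.2, -0.6, -0.8]
opening: 0.0528
```

```bash
python3 - <<'E'
from h import *
go(*SL['c'],.1077,YAW)
t=ctrl.snapshot('scene'); crop('top',t,200,140,160,120,5,'pics/s23c.png')
E
```

```text
lin cm [ 0.02 -0.04  7.69] twist -0.1 | dist 7.7 tool [ 0.5798 -0.1221  0.3439] yaw [ 1.7983e+02  2.0000e-02 -1.7547e+02] F [-0.2 -0.6 -0.8] open 0.0528 t 33.08
```

View pics/s23c.png

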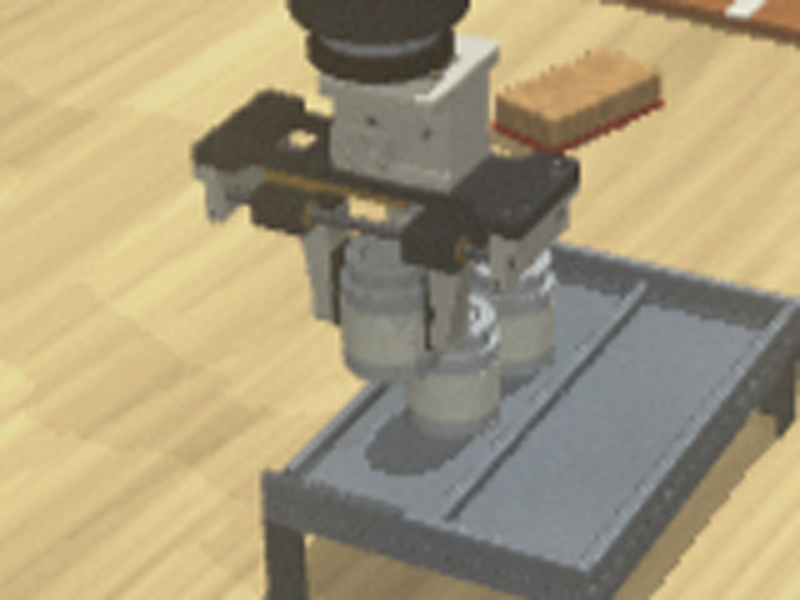

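The tin with its lid hangs over the end of the front lane, clear of its neighbours. I'll lower it.

>>> {"method": "carry_out", "body": {
  "linear": [
    [0, 0, 0.5],
    [0.02, -0.04, 1.5],
    [0.02, -0.04, 2.8],
    [0.02, -0.04, 4.2],
    [0.02, -0.04, 5.5],
    [0.02, -0.04, 6.6],
    [0.02, -0.04, 7.3],
    [0.02, -0.04, 7.6],
    [0.02, -0.04, 7.68],
    [0.02, -0.04, 7.68],
    [0.02, -0.04, 7.68]
  ],
  "twist": [0, 0, 0, 0, 0, 0, 0, 0, 0, 0, 0]
}}

```text
clock: 34.05
tool_pos: [0.5795, -0.1226, 0.2679]
orientation: [179.8, 0.1, -175.5]
force: [-0.2, 0.4, -0.1]
opening: 0.0526
```

```bash
python3 - <<'E'
from h import *
go(*SL['c'],.1072,YAW)
t=ctrl.snapshot('scene'); crop('top',t,220,160,100,75,8,'pics/s24c.png')
E
```

```text
lin cm [-0.02  0.03  0.14] twist -0.1 | dist 0.1 tool [ 0.5795 -0.1226  0.2679] yaw [ 1.7984e+02  8.0000e-02 -1.7548e+02] F [-0.2  0.4 -0.1] open 0.0526 t 34.05
```

View pics/s24c.png

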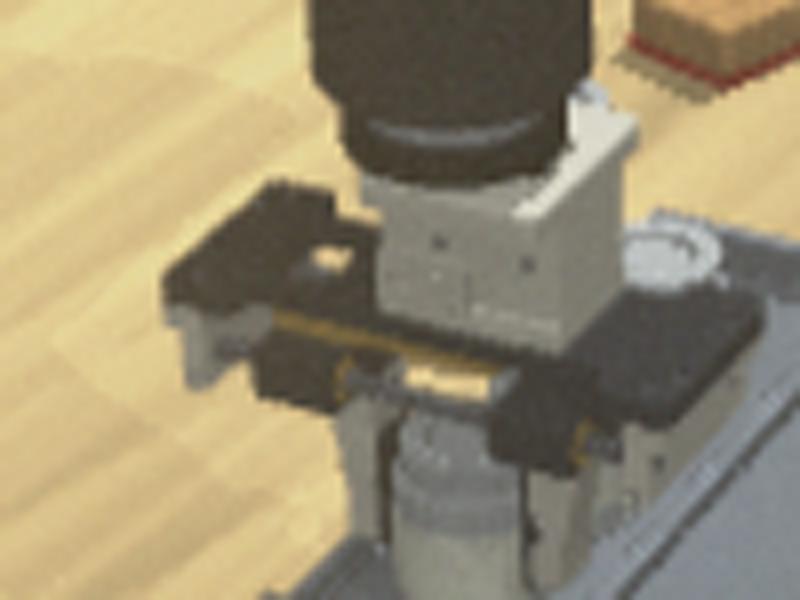

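The tin is low in the lane, about 1 mm above the board. I'll set it down and release.

>>> {"method": "carry_out", "body": {
  "linear": [
    [0, 0, 0.08],
    [0, 0, 0.14],
    [0, 0, 0.14]
  ],
  "twist": [0, 0, 0]
}}

```text
clock: 34.35
tool_pos: [0.5795, -0.1226, 0.2668]
orientation: [179.8, 0.1, -175.5]
force: [-0.1, 0.7, -1.2]
opening: 0.0524
```

>>> {"method": "carry_out", "body": {
  "linear": [
    [0, 0, 0],
    [0, 0, 0],
    [0, 0, 0],
    [0, 0, 0],
    [0, 0, 0],
    [0, 0, 0],
    [0, 0, -1.5],
    [0, 0, -4],
    [0, 0, -7],
    [0, 0, -9],
    [0, 0, -10],
    [0, 0, -10]
  ],
  "twist": [0, 0, 0, 0, 0, 0, 0, 0, 0, 0, 0, 0],
  "fingers": 1
}}

```text
clock: 35.35
tool_pos: [0.5799, -0.1229, 0.3695]
orientation: [179.9, 0.4, -175.5]
force: [0.3, 0.1, -0.4]
opening: 0.0875
```

```bash
python3 - <<'E'
from h import *
t=ctrl.snapshot('scene'); cv2.imwrite('pics/s25.png',t);crop('top',t,220,150,120,90,6,'pics/s25c.png')
u=ctrl.snapshot('top'); cv2.imwrite('pics/t25.png',u); print(fit('top',u,'Lc',.4145,.1837))
go(.4145,.184,.22,YAW)
E
```

```text
(array([0.41728774, 0.18602083]), np.float64(422.01803921568626))
lin cm [13.99 31.89 -1.22] twist -0.1 | dist 34.8 tool [ 0.579  -0.1228  0.3663] yaw [ 1.7981e+02  1.1000e-01 -1.7549e+02] F [-0.   0.8 -0.9] open 0.0876 t 35.45
```

View pics/s25c.png

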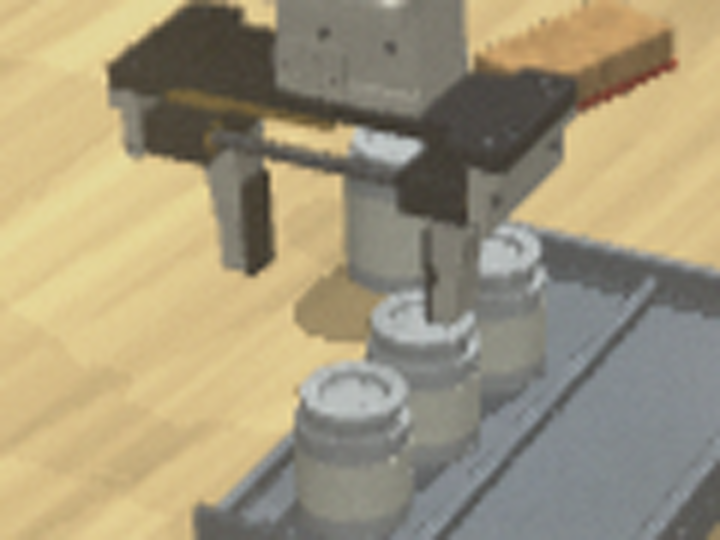

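All three small tins are in the front row with their lids on. The large tin is next.

>>> {"method": "carry_out", "body": {
  "linear": [
    [0.6, 1.3, -0.5],
    [1.7, 4, -1],
    [3.1, 7.2, -1.2],
    [4.6, 10.5, -1.2],
    [6.1, 13.8, -1.2],
    [7.6, 17.2, -1.2],
    [9.1, 20.6, -1.2],
    [10.6, 24, -1.2],
    [12, 27.3, -1.2],
    [13.2, 30, -1.2],
    [13.8, 31.5, -1.2],
    [13.99, 31.89, -1.2]
  ],
  "twist": [0, 0, 0, 0, 0, 0, 0, 0, 0, 0, 0, 0]
}}

```text
clock: 36.45
tool_pos: [0.4128, 0.1859, 0.3782]
orientation: [179.8, 0.0, -175.3]
force: [0.8, -0.4, -0.2]
opening: 0.0874
```

```bash
python3 - <<'E'
from h import *
t=ctrl.snapshot('scene'); cv2.imwrite('pics/s26.png',t);crop('top',t,220,130,120,90,6,'pics/s26c.png')
print(fit('scene',t,'Lc',.414,.184))
go(.4145,.184,.046,YAW)
E
```

```text
(array([0.41613783, 0.18131317]), np.float64(362.70039215686273))
lin cm [-0.11 -0.2  17.29] twist 0.1 | dist 17.3 tool [0.4131 0.1854 0.3782] yaw [ 1.7985e+02  4.0000e-02 -1.7534e+02] F [-0.1  0.2 -0.1] open 0.0877 t 36.5
```

View pics/s26c.png

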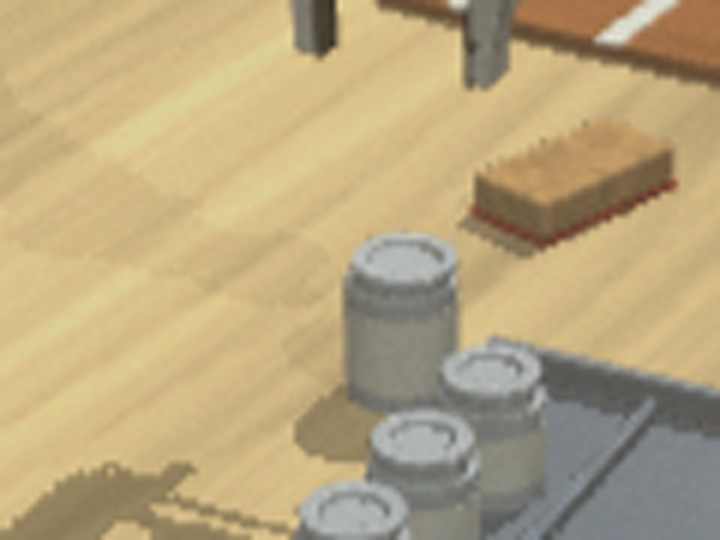

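The large tin is at (402,320) with its lid level. I'll descend.

>>> {"method": "carry_out", "body": {
  "linear": [
    [-0.05, -0.1, 1.5],
    [-0.11, -0.2, 4],
    [-0.11, -0.2, 7],
    [-0.11, -0.2, 10],
    [-0.11, -0.2, 13],
    [-0.11, -0.2, 15],
    [-0.11, -0.2, 16.3],
    [-0.11, -0.2, 17],
    [-0.11, -0.2, 17.2],
    [-0.11, -0.2, 17.2],
    [-0.11, -0.2, 17.2]
  ],
  "twist": [0, 0, 0, 0, 0, 0, 0, 0, 0, 0, 0]
}}

```text
clock: 37.42
tool_pos: [0.4148, 0.1839, 0.2068]
orientation: [179.8, 0.1, -175.4]
force: [0.4, -0.7, 0.1]
opening: 0.088
```

```bash
python3 - <<'E'
from h import *
t=ctrl.snapshot('scene');crop('top',t,230,130,100,75,8,'pics/s27c.png')
go(.4145,.184,.046,YAW)
E
```

```text
lin cm [ 0.03 -0.01  0.17] twist 0.1 | dist 0.2 tool [0.4148 0.1841 0.207 ] yaw [ 1.7980e+02  1.0000e-01 -1.7535e+02] F [ 0.  -0.3  1.4] open 0.0875 t 37.47
```

View pics/s27c.png

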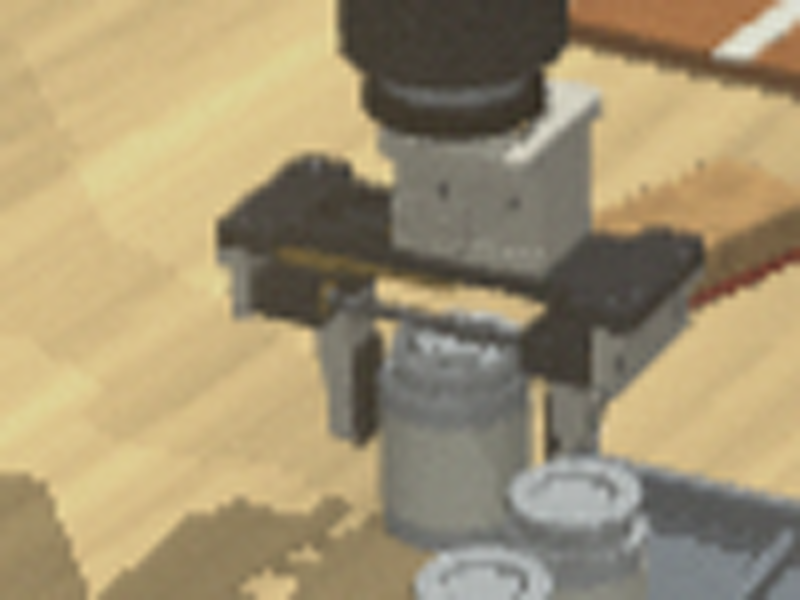

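The tin at (455,455) is between the fingers with the gripper body clear of the lid. I'll grip and lift gently.

>>> {"method": "carry_out", "body": {
  "linear": [
    [0, 0, 0],
    [0, 0, 0],
    [0, 0, 0],
    [0, 0, 0],
    [0, 0, 0],
    [0, 0, 0],
    [0, 0, 0],
    [0, 0, 0],
    [0, 0, 0]
  ],
  "twist": [0, 0, 0, 0, 0, 0, 0, 0, 0],
  "fingers": -1
}}

```text
clock: 38.22
tool_pos: [0.4147, 0.1841, 0.2073]
orientation: [179.8, 0.1, -175.3]
force: [-4.6, 0.5, 6.9]
opening: 0.0647
```

>>> {"method": "carry_out", "body": {
  "linear": [
    [0, 0, -0.4],
    [0, 0, -1.2],
    [0, 0, -2.5],
    [0, 0, -4.2],
    [0, 0, -6.2],
    [0, 0, -8.4],
    [0, 0, -10.6],
    [0, 0, -12.6],
    [0, 0, -14.2],
    [0, 0, -15.3],
    [0, 0, -15.9],
    [0, 0, -16]
  ],
  "twist": [0, 0, 0, 0, 0, 0, 0, 0, 0, 0, 0, 0]
}}

```text
clock: 39.22
tool_pos: [0.4145, 0.1835, 0.3687]
orientation: [179.7, 0.2, -175.3]
force: [1.0, -0.0, -1.7]
opening: 0.0644
```

```bash
python3 - <<'E'
from h import *
t=ctrl.snapshot('scene');crop('top',t,230,110,100,75,8,'pics/s28c.png')
go(*SL['L'],.205,YAW)
E
```

```text
lin cm [-23.61 -11.83   0.36] twist 0.1 | dist 26.4 tool [0.4144 0.1834 0.3679] yaw [ 1.7975e+02  1.4000e-01 -1.7534e+02] F [ 1.2 -0.2 -1.6] open 0.0647 t 39.27
```

View pics/s28c.png

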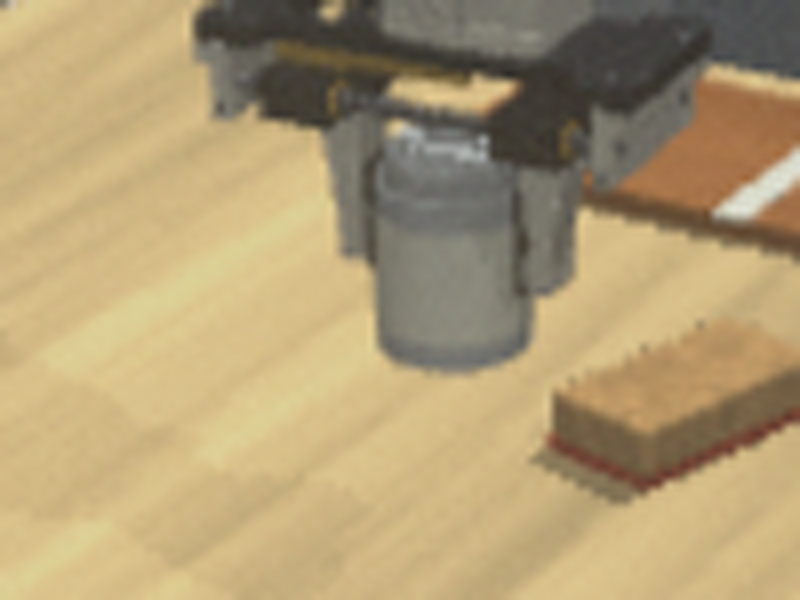

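The large tin is lifted with its lid in place. I'll carry it in two gentle moves.

>>> {"method": "carry_out", "body": {
  "linear": [
    [-0.3, -0.15, 0],
    [-1, -0.5, 0],
    [-2.1, -1.05, 0],
    [-3.5, -1.75, 0],
    [-5.1, -2.5, 0],
    [-6.8, -3.4, 0],
    [-8.4, -4.2, 0],
    [-9.8, -4.9, 0],
    [-10.9, -5.5, 0],
    [-11.6, -5.8, 0],
    [-11.9, -5.95, 0],
    [-11.9, -5.95, 0]
  ],
  "twist": [0, 0, 0, 0, 0, 0, 0, 0, 0, 0, 0, 0]
}}

```text
clock: 40.27
tool_pos: [0.5383, 0.1335, 0.3673]
orientation: [179.8, 0.1, -175.4]
force: [0.7, 1.0, -1.2]
opening: 0.0646
```

```bash
python3 - <<'E'
from h import *
go(*SL['L'],.205,YAW)
E
```

```text
lin cm [-11.68  -5.84   0.3 ] twist 0.0 | dist 13.1 tool [0.5383 0.1335 0.3673] yaw [ 1.7977e+02  9.0000e-02 -1.7538e+02] F [ 0.7  1.  -1.2] open 0.0646 t 40.27
```

>>> {"method": "carry_out", "body": {
  "linear": [
    [-0.3, -0.15, 0],
    [-1, -0.5, 0],
    [-2.1, -1.05, 0],
    [-3.5, -1.75, 0],
    [-5.1, -2.5, 0],
    [-6.7, -3.35, 0],
    [-8.3, -4.15, 0],
    [-9.7, -4.85, 0.1],
    [-10.7, -5.4, 0.2],
    [-11.4, -5.7, 0.3],
    [-11.68, -5.84, 0.3],
    [-11.68, -5.84, 0.3]
  ],
  "twist": [0, 0, 0, 0, 0, 0, 0, 0, 0, 0, 0, 0]
}}

```text
clock: 41.27
tool_pos: [0.6598, 0.0845, 0.3638]
orientation: [179.8, 0.1, -175.4]
force: [-1.2, -0.6, -1.7]
opening: 0.0645
```

```bash
python3 - <<'E'
from h import *
t=ctrl.snapshot('scene');crop('top',t,240,110,130,97,6,'pics/s29c.png')
go(*SL['L'],.1188,YAW)
E
```

```text
lin cm [ 0.   -0.03  8.59] twist 0.0 | dist 8.6 tool [0.6593 0.0847 0.364 ] yaw [ 1.7977e+02  6.0000e-02 -1.7539e+02] F [ 1.1  0.2 -0.9] open 0.0646 t 41.32
```

View pics/s29c.png

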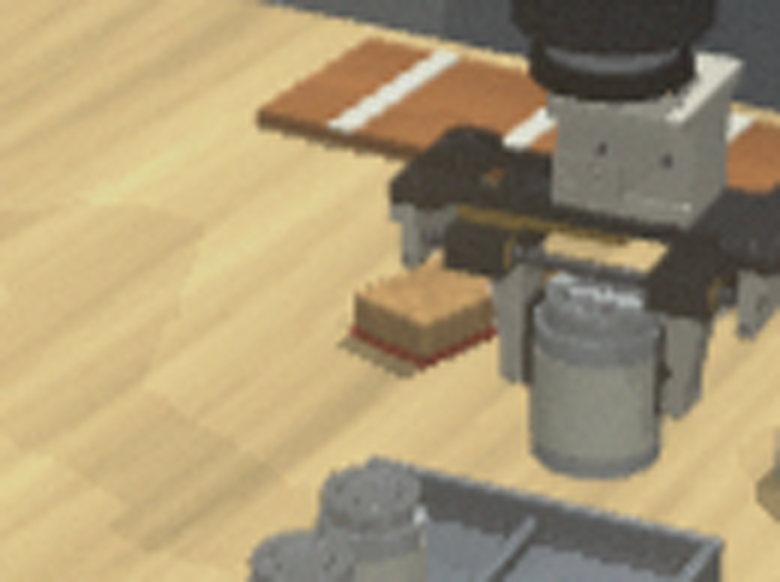

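The large tin hangs upright over the left end of the back lane. I'll lower it.

>>> {"method": "carry_out", "body": {
  "linear": [
    [0, 0, 0.5],
    [0, -0.03, 1.5],
    [0, -0.03, 2.9],
    [0, -0.03, 4.4],
    [0, -0.03, 5.9],
    [0, -0.03, 7.1],
    [0, -0.03, 7.9],
    [0, -0.03, 8.35],
    [0, -0.03, 8.55],
    [0, -0.03, 8.58],
    [0, -0.03, 8.58],
    [0, -0.03, 8.58]
  ],
  "twist": [0, 0, 0, 0, 0, 0, 0, 0, 0, 0, 0, 0]
}}

```text
clock: 42.32
tool_pos: [0.6596, 0.0848, 0.279]
orientation: [179.8, 0.1, -175.4]
force: [0.2, 0.2, -1.1]
opening: 0.0648
```

```bash
python3 - <<'E'
from h import *
t=ctrl.snapshot('scene');crop('top',t,240,130,130,97,6,'pics/s30c.png')
go(*SL['L'],.1183,YAW)
E
```

```text
lin cm [ 0.03 -0.01  0.14] twist 0.0 | dist 0.1 tool [0.6596 0.0848 0.279 ] yaw [ 1.7976e+02  1.3000e-01 -1.7539e+02] F [-0.2  0.2 -1.2] open 0.0645 t 42.37
```

View pics/s30c.png

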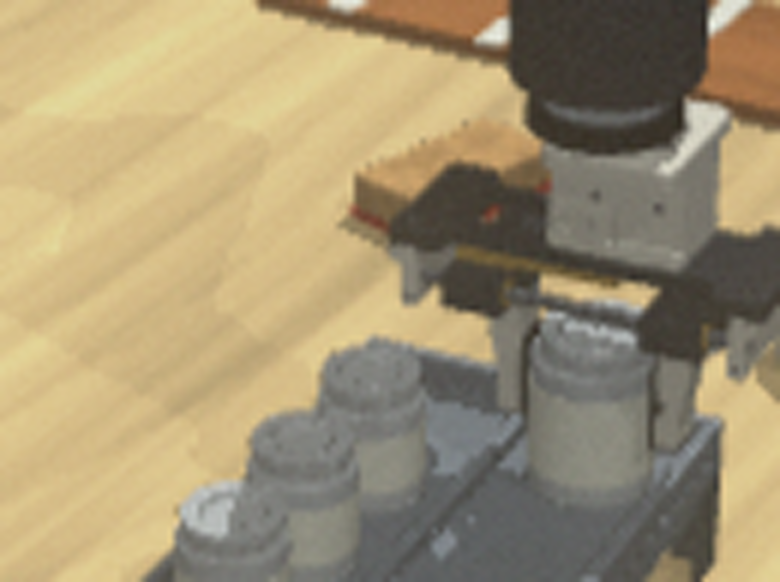

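The large tin is in the back lane just above the board. I'll set it down, release and retreat upwards.

>>> {"method": "carry_out", "body": {
  "linear": [
    [0, 0, 0.08],
    [0, 0, 0.14],
    [0, 0, 0.14]
  ],
  "twist": [0, 0, 0]
}}

```text
clock: 42.62
tool_pos: [0.6596, 0.0848, 0.2778]
orientation: [179.7, 0.2, -175.4]
force: [0.5, -0.3, -0.9]
opening: 0.0647
```

>>> {"method": "carry_out", "body": {
  "linear": [
    [0, 0, 0],
    [0, 0, 0],
    [0, 0, 0],
    [0, 0, 0],
    [0, 0, 0],
    [0, 0, 0],
    [0, 0, -1.5],
    [0, 0, -4],
    [0, 0, -7],
    [0, 0, -10],
    [0, 0, -12],
    [0, 0, -12]
  ],
  "twist": [0, 0, 0, 0, 0, 0, 0, 0, 0, 0, 0, 0],
  "fingers": 1
}}

```text
clock: 43.62
tool_pos: [0.6603, 0.0843, 0.4037]
orientation: [179.7, 0.6, -175.4]
force: [-0.5, 0.1, 0.6]
opening: 0.0878
```

```bash
python3 - <<'E'
from h import *
go(.48,.30,.25,YAW)
E
```

```text
lin cm [16.22 22.96 -0.61] twist 0.0 | dist 28.1 tool [0.6603 0.0843 0.4037] yaw [ 179.68    0.63 -175.36] F [-0.5  0.1  0.6] open 0.0878 t 43.62
```

Next I'll move aside for an unobstructed look.

>>> {"method": "carry_out", "body": {
  "linear": [
    [1, 1.5, 0],
    [3, 4.2, 0],
    [5, 7, 0],
    [7, 9.8, 0],
    [9, 12.6, 0],
    [11, 15.4, 0],
    [13, 18.2, 0],
    [14.8, 20.8, 0],
    [16, 22.6, 0],
    [16.2, 23, 0],
    [16.2, 23, 0],
    [16.2, 23, 0]
  ],
  "twist": [0, 0, 0, 0, 0, 0, 0, 0, 0, 0, 0, 0]
}}

```text
clock: 44.62
tool_pos: [0.4802, 0.3004, 0.403]
orientation: [179.7, 0.6, -175.3]
force: [0.2, 0.0, -0.1]
opening: 0.0879
```

```bash
python3 - <<'E'
from h import *
t=ctrl.snapshot('scene');u=ctrl.snapshot('top'); cv2.imwrite('pics/s31.png',t);cv2.imwrite('pics/t31.png',u)
def ov(n,im,box,f,sc):
    c=cv2.resize(im[box[1]:box[1]+box[3],box[0]:box[0]+box[2]],None,fx=sc,fy=sc,interpolation=cv2.INTER_CUBIC); cv2.imwrite(f.replace('o.','c.'),c)
    def d(r,k): cv2.polylines(c,[((proj(n,r)-[box[0],box[1]]+.5)*sc*16).astype(np.int32)],True,k,1,cv2.LINE_AA,4)
    for k,P in SL.items():
        if k=='L': d(ring(P,.032,.07),(0,0,255));d(ring(P,.032,.142),(0,0,255));d(ring(P,.03,.156),(0,255,0))
        else: d(ring(P,.027,.07),(0,0,255));d(ring(P,.027,.124),(0,0,255));d(ring(P,.025,.138),(0,255,0))
    cv2.imwrite(f,c)
ov('scene',t,(250,145,130,97),'pics/s31o.png',6); ov('top',u,(200,115,150,110),'pics/t31o.png',5)
E
```

```text
(no output)
```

View pics/s31o.png

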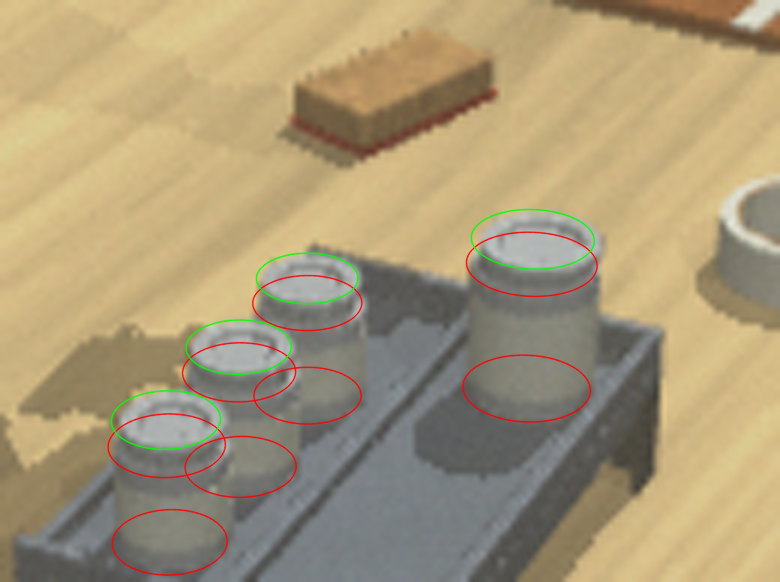

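View pics/t31o.png

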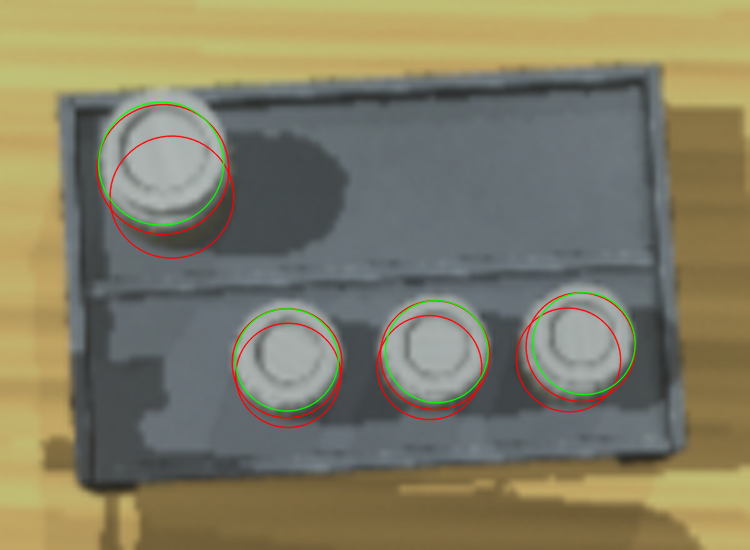

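View pics/s31.png

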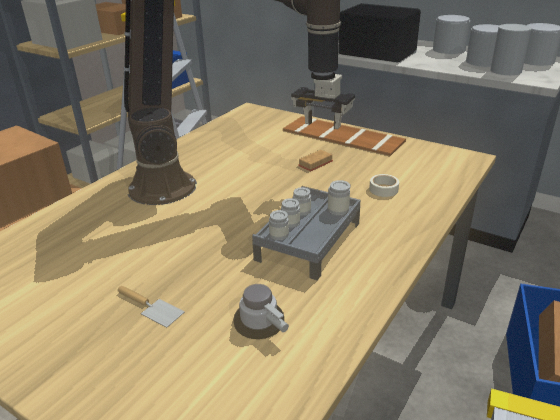

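View pics/t31.png

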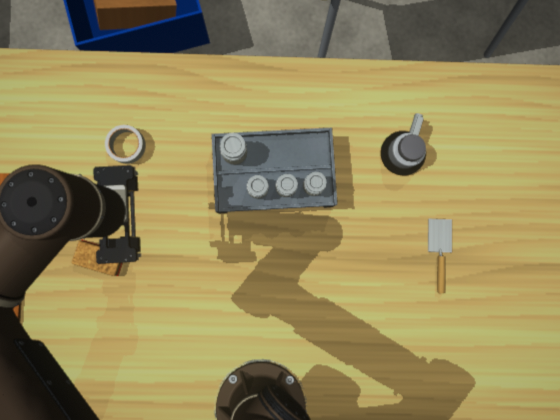

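View pics/s31c.png

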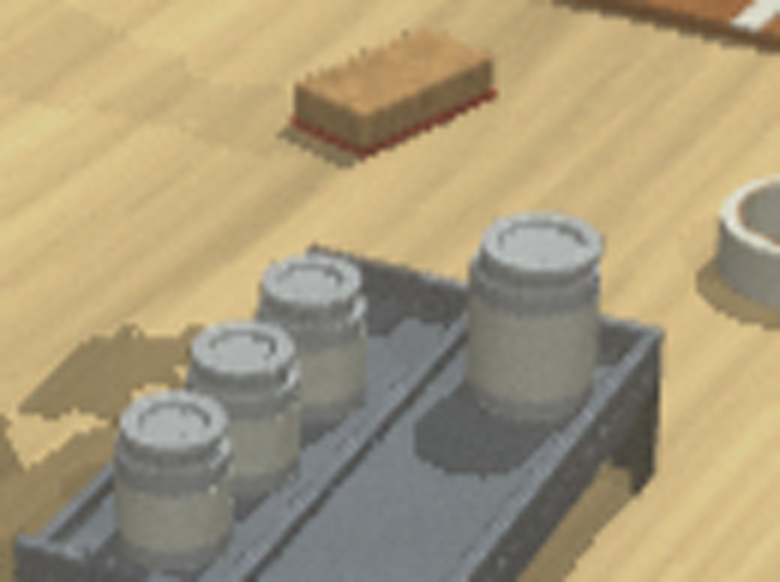

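All tins are upright with their lids seated, and the four bystanders haven't moved. The tins look a few mm towards +x of plan in the top view, so I'll quantify that within the shelf frame from the lid circles.

```bash
python3 - <<'E'
from h import *
u=cv2.imread('pics/t31.png'); g=cv2.resize(u[120:225,200:350],None,fx=8,fy=8,interpolation=cv2.INTER_CUBIC)
e=cv2.GaussianBlur(cv2.cvtColor(g,cv2.COLOR_BGR2GRAY),(0,0),3)
for k,P in SL.items():
    r=.03 if k=='L' else .025; z=.156 if k=='L' else .138
    # bright disc template correlation on gradient: best circle centre
    gx,gy=cv2.Sobel(e,cv2.CV_32F,1,0),cv2.Sobel(e,cv2.CV_32F,0,1)
    def cost(p):
        q=(proj('top',ring(p,r,z,180))-[200,120]+.5)*8-.5; c=(proj('top',[(p[0],p[1],z)])-[200,120]+.5)*8-.5
        n=q-c; n/=np.linalg.norm(n,axis=1)[:,None]; m=q.astype(np.float32)
        a=cv2.remap(gx,m[:,:1],m[:,1:],1)[:,0];b=cv2.remap(gy,m[:,:1],m[:,1:],1)[:,0]
        return np.mean(np.clip(a*n[:,0]+b*n[:,1],-60,0))
    best=min(((cost((P[0]+i*.0005,P[1]+j*.0005)),P[0]+i*.0005,P[1]+j*.0005) for i in range(-20,21) for j in range(-20,21)))
    d=np.array(best[1:])-[.6200,-.0194]; c,s=np.cos(.08),np.sin(.08)
    print(k,np.round(best,4),'shelf XY',np.round([c*d[0]+s*d[1],-s*d[0]+c*d[1]],4))
print(ctrl.get_obs()['clock'])
E
```

```text
a [-3.21943e+01  5.71600e-01  2.17000e-02] shelf XY [-0.045   0.0449]
b [-30.7758   0.5754  -0.049 ] shelf XY [-0.0468 -0.026 ]
c [-26.3507   0.5846  -0.1218] shelf XY [-0.0434 -0.0993]
L [-31.1846   0.6664   0.0837] shelf XY [0.0544 0.0991]
44.7167
```

Every tin is within about 6 mm of its lane's centre line against the 12 mm limit. Small-tin spacing is 71–73 mm, and the lids are level. The robot is clear, so I'll hand in.

```bash
python3 - <<'E'
from plant import ctrl
print(ctrl.close_job())
E
```

```text
the job is handed in; nothing more can be done
None
```

The job is handed in. Both loose lids went onto their tins while those tins stood on the bench. Then I put the three small tins in the front lane and the one large tin in the back lane. The other two large tins were not in this scene. One closed small tin was knocked aside during the run, so I found it again before gripping it.

My last pictures, at about 45 s, show:
- **Lids:** all tins are upright and both lids look seated and level. The large lid is about 2–3 mm off centre, inside the 6 mm limit.
- **Rows:** measured from the lids in the top view, the small tins are 1–5 mm and the large tin about 6 mm off their lane centre lines, against a limit of 12 mm. The small tins stand 71–73 mm centre to centre, so the gaps are under 2 cm.
- **Bystanders:** by eye, the sander, sanding block, tape roll and putty knife have not moved.

Some checks disagreed or failed:
- The top camera put the tins a few mm further back than the arm's own position said. I left this because it is well inside the limit.
- The automatic outline fit did not work for tins on the grey shelf or for the shelf in the scene view. I used the lid circles and drawn overlays there instead.
- While seating the large lid I felt about 8 N of contact roughly 1.5 mm earlier than expected. The lid still looked level and seated after release.

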